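# Drive the stuck pin out and rack the inking roller for washing

### The job

Free the inking roller for washing: take the drift punch from its rest and, with the punch, drive the stuck brass cross pin out of the roller's tang from the side opposite its head, without touching the pin with the gripper. Lay the punch back on its rest, then lift the roller off the stand and stand it in the wash-up rack with its tang fully home in the slot. Leave the ink tin, the jar and the baren where they are.

Things in the scene. Friction and masses are not known exactly. Their poses are not given: they have to be found in the camera images.
- stand: Fixed stand: grey base 130x110x12 mm, two aluminium cheeks 64 mm wide (x), 16 mm thick, tops at z 85 mm, with a 24 mm gap (y -12 to +12) that holds the roller's tang. Origin: centre of the underside. Own +y: the way the pin is driven out. An 18 mm round bore along y runs through both cheeks at x 0, z 55 mm.
- bore_mouth (a point): Centre of the bore's chamfered open end on the outer face of the -y cheek, 55 mm above the worktop. The punch enters here and moves along the stand's +y. Axes as the stand's. At the start the pin's plain end lies 8 to 12 mm inside it.
- pin (a joint): Travel of the stuck brass cross pin (14 mm thick, domed 24 mm head outside the +y cheek) along the stand's +y. 0: as fitted; 0.045: end stop. Its plain end lies 8 mm + this value inside the bore mouth. Up to 0.032 it locks the roller; from 0.034 it is out of the tang. Tight: about 9 N moves it slowly; it stays where left, captive in the +y cheek.
- punch: Drift punch, 189 mm long, 0.22 kg: green square handle 18x18x100 mm, round steel nose 10 mm thick (8 mm at the tip) projecting 85 mm from the handle. Origin: centre of the handle, the place to grip. Own y axis: along the punch towards the tip. It starts lying level on the rest, tip towards the rest's +y.
- punch_tip (a point): Tip of the punch's nose, 135 mm from the handle's centre along the punch's +y.
- punch_rest: Fixed wooden tool rest, base 70x120x8 mm, with two saddles 10 mm thick at its y -40 and +40 mm, each with an open-topped slot 28 mm wide, slot floor at z 45 mm, horns to z 58 mm. Origin: centre of the underside. The punch lies along its y axis; between the saddles is 70 mm of free room for the fingers.
- rest_seat (a point): Where the centre of the punch's handle lies when it is on the rest: 54 mm above the worktop. Axes as the rest's.
- roller: Upright inking roller, 0.45 kg: steel tang 40 (x) x 20 (y) mm, 52 mm long, with an 18 mm cross hole along y 30 mm below the collar; collar 54 mm wide; black rubber, 46 mm wide, with a blue band; on top a square brass end 24x24 mm, 72 to 106 mm above the origin, square to the tang. Origin: centre of the collar's underside, 85 mm above the worktop at the start. z up.
- roller_grip (a point): Centre of the square brass end at gripping height, 91 mm above the roller's origin. Axes as the roller's.
- wash_rack: Fixed wash-up rack: white drip tray 170x140x18 mm with a grey block 100 (x) x 80 (y) mm, top at z 60 mm, with one rectangular slot 44 (x) x 24 (y) mm through the block, 56 mm deep, for the tang (2 mm of play a side, edges chamfered 2 mm). Origin: centre of the underside. Turned by some yaw.
- slot_mouth (a point): Centre of the slot's mouth in the block's top face, 60 mm above the worktop; x along the slot's long side. With the tang fully home the roller's origin is here; either way round will do.
- tin: Bystander: ink tin, 70 mm across, 61 mm tall. Origin: centre of its underside.
- jar: Bystander: jar of thinned ink, 66 mm across, 82 mm tall. Origin: centre of its underside.
- baren: Bystander: round black baren with a wooden handle, 100 mm across, 40 mm tall. Origin: centre of its underside.

How it is judged:
By the outcome, as a careful person would: the job done as asked, in the order asked, and still so for the second after the job is handed in, with the robot touching nothing.
It also fails if it takes over 67 s, if anything falls off the work surface, if the arm or the gripper's body presses on something with over 40 N, if the wrist force passes 120 N, or if a joint passes its speed limit or range.

### The arm

A 6-joint arm with a two-finger parallel gripper is mounted at the origin on a cart in front of the work surface, level with it; the furniture and walls round the work are solid. World frame = base frame: x ahead of the robot, y to its left, z up, the work surface at z = 0. Lengths are in m, angles in rad, forces in N, time in s.
With the tool pointing down it reaches from about 0.35 to 0.975 m from the base axis. Payload 4.9 kg.
Tool frame: the origin (TCP) lies at the very end of the fingers, on their centre line; the grasp point (between the pads) lies 19 mm behind it (ctrl.grasp_offset is the distance from the TCP to the grasp point, in m); y points along the fingers, z is the direction in which the jaws open and shut, and the axes are right-handed (so a half turn about y gives the same grasp; the last joint's range is limited). The gripper opens to 85 mm and grips with 20 to 120 N. Pads are 22 mm wide; open, the fingers measure 114 mm over their backs; the gripper's body (76 mm by 85 mm) begins 54 mm behind the grasp point. The pads swing forward as they close: fully open they stand 13 mm farther back than shut.
Start: joints at [-1.306, 0.053, 1.613, -0, 1.476, -0.119], TCP at [0.234, -0.58, 0.231] pointing down, gripper open.
Joint ranges: [-3.01, 3.01], [-1.01, 2.22], [0.06, 2.58], [-1.02, 4.17], [0.09, 2.62], [-3.14, 3.14]. Speed limits (rad/s): [2.57, 2.57, 3.14, 3.14, 3.14, 3.14].

### API

Orientations are given as a rotation vector (axis times angle).
In Python, from station import ctrl, eyes, finish_job, find_in, regions_of, pinpoint gives the robot as it stands.
- The arm moves only by the tool play_rows, never from a script. Its argument "moves" is a list of rows, each an object of numbers: "x", "y", "z": the shift along the world's x, y, z in cm; "turn": the turn about the world's z in degrees; "jaw": the finger opening in cm, from 0 to 8.54. A call has 1 to 8 rows; each row shifts and turns the commanded pose from where the row before left it; what a row does not reach is not made up. A row lasts 1/12 s, in which the tool goes at most 41.7 mm and 7.16 degrees, less where a joint would pass 70% of its speed; a pose out of reach is approached as far as the arm can. A call is refused whole if a number of a shift passes 4.17 or a number of a turn 7.16, either way. A call with a gripper value outside its range is refused whole. The fingers move at their own pace and stop on an object; "squeeze" is the grip in N (left out, the last holds). Time passes only in rows, so rows that do not move let the fingers close. It gives the time, the measured TCP pose, the force and the opening at its end, in the units of the state.
- ctrl.get_obs(): the state, without advancing time (a new reading comes with each control period).
- eyes.get_image(name): name is "scene" or "side" or "wrist"; returns a dict with "img" (400x640x3 uint8, red, green, blue), "camera_matrix" (3x3 intrinsics, pixels), "cam_to_world" (4x4, takes a point from camera to world coordinates). Camera axes: x right, y up, looking along -z (the intrinsics and any distortion apply to the point x, -y, -z); pixel columns grow to the right and rows downward; lengths in m; the calibration is good to about 2 mm. A picture is of the moment at which its call begins. There is no depth.
- finish_job(): hands the job in, once; it reports no verdict.
Trained networks look in the newest picture that a camera, given by its name, has taken for a name from the list of things; names that differ only in an ending like _2 or _b are one class to them, and where a whole thing is asked for, a point or a joint stands for the part that bears it (a point fixed in the world has none). Each returns a list of dicts, best first, with "score" (0 to 1); they miss things now and then, are a little off and sometimes report something else, mostly with a low value. They report only what shows in the picture. A call takes as long as a camera call.
- find_in(camera, query): "point" ([column, row] in pixels, amid what is visible of it).
- regions_of(camera, query): "pixels" (400x640 bool, what is visible of it) and "point" ([column, row] in pixels, amid what is visible of it).
- pinpoint(camera, query): "point" ([column, row] in pixels: a listed point, or the origin of a listed thing).
The state is a dict: "t": time; "q": joint angles; "dq": joint speeds; "effort": joint torques, N m; "tool_pos": TCP position; "tool_rot": TCP orientation; "contact_force": force on the tool from outside, world axes, zero at the start; "wrist_torque": the same for the moment, N m; "opening": finger opening in m.
Only numpy, scipy, OpenCV 4.12 (cv2) and the standard library are available. Lean on these libraries where they do the work, as an engineer would, in place of code of your own. Each camera call takes 0.05 s, during which the arm holds its last target.

## Working session

There is one attempt and no reset: what is moved stays moved. The work goes in short steps, Python scripts to look and compute and a tool call to move; the robot and the scene stay as the last step left them, time stands still between calls to the robot, and variables do not carry over. Pictures are saved under pics/ and viewed, and the job is handed in when it is done.

Besides the shell and the picture viewer there is one more tool, called after "Request:" as name([rows], argument=value, ...), one row to a line, values as JSON. play_rows: Moves the arm, as the interface text tells. Its arguments: {"type":"object","properties":{"moves":{"type":"array"},"squeeze":{"type":"number"}},"required":["moves"]}

```bash
ls; mkdir -p pics; python3 - <<'E'
from station import ctrl,eyes,find_in,pinpoint
import cv2
o=ctrl.get_obs();print(o['t'],o['tool_pos'],o['tool_rot'],o['opening'],ctrl.grasp_offset)
for n in ['scene','side','wrist']:
    d=eyes.get_image(n);cv2.imwrite(f'pics/{n}0.png',d['img'][:,:,::-1])
    print(n,d['camera_matrix'].tolist(),d['cam_to_world'].round(3).tolist(),[k for k in d])
E
```

```text
pics
0.0 [ 0.23384398 -0.5789281   0.23004728] [-0.39099632  2.01343351 -2.00920659] 0.08555287202879504 0.0187
scene [[445.3845804065918, 0.0, 320.73630427215085], [0.0, 445.3845804065918, 199.81005873650807], [0.0, 0.0, 1.0]] [[-0.763, 0.259, -0.593, -0.321], [-0.646, -0.341, 0.683, 1.038], [-0.025, 0.904, 0.427, 0.743], [0.0, 0.0, 0.0, 1.0]] ['img', 'camera_matrix', 'cam_to_world']
side [[390.79683651500295, 0.0, 320.87261304322845], [0.0, 390.79683651500295, 203.58299767724455], [0.0, 0.0, 1.0]] [[-0.999, -0.025, 0.025, 0.551], [0.035, -0.535, 0.844, 0.956], [-0.007, 0.844, 0.536, 0.71], [0.0, 0.0, 0.0, 1.0]] ['img', 'camera_matrix', 'cam_to_world']
wrist [[346.013369839541, 0.0, 320.82725960523567], [0.0, 346.013369839541, 198.61763314439978], [0.0, 0.0, 1.0]] [[0.373, 0.894, 0.248, 0.298], [-0.928, 0.36, 0.098, -0.554], [-0.001, -0.267, 0.964, 0.372], [0.0, 0.0, 0.0, 1.0]] ['img', 'camera_matrix', 'cam_to_world']
```

View pics/scene0.png

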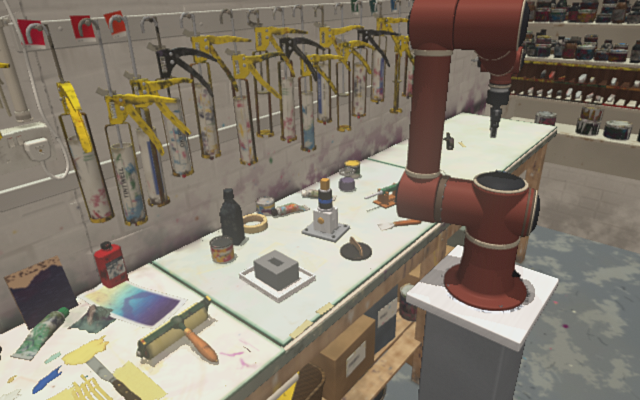

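View pics/side0.png

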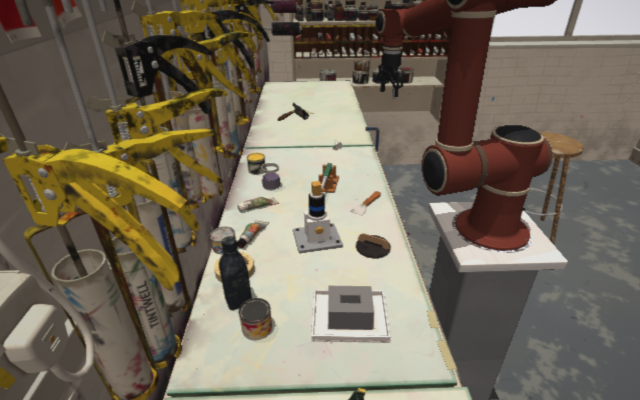

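View pics/wrist0.png

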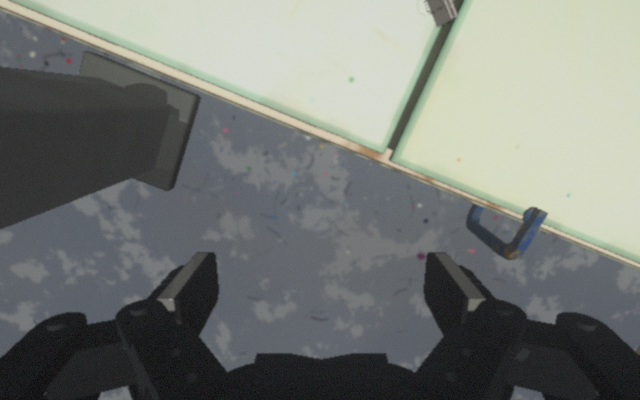

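The scene view shows the rack at (278,270), the stand at (325,222) with the pin head towards the cameras, and the rest with the green punch at about (390,197). The side view has the rack at (350,310), the stand at (318,230) and the rest at (328,178). The wrist camera doesn't see the work yet.

```bash
cat > h.py <<'E'
from station import ctrl,eyes,find_in,pinpoint,regions_of
import numpy as np,cv2
C={}
def snap(n,save=None):
    C[n]=eyes.get_image(n)
    if save: cv2.imwrite(f'pics/{save}.png',C[n]['img'][:,:,::-1])
    return C[n]
def ray(n,p):
    d=C[n];K=d['camera_matrix'];T=d['cam_to_world']
    v=np.linalg.inv(K)@[p[0],p[1],1];v=T[:3,:3]@[v[0],-v[1],-v[2]]
    return T[:3,3],v/np.linalg.norm(v)
def atz(n,p,z):
    o,v=ray(n,p);return o+v*(z-o[2])/v[2]
def tri(l):
    A=np.zeros((3,3));b=np.zeros(3);R=[ray(n,p) for n,p in l]
    for o,v in R:
        M=np.eye(3)-np.outer(v,v);A+=M;b+=M@o
    x=np.linalg.solve(A,b)
    return x,[float(np.linalg.norm((np.eye(3)-np.outer(v,v))@(x-o))) for o,v in R]
def proj(n,X):
    d=C[n];T=d['cam_to_world'];c=T[:3,:3].T@(np.asarray(X)-T[:3,3])
    u=d['camera_matrix']@[c[0],-c[1],-c[2]];return u[:2]/u[2]
def pp(n,q):
    r=pinpoint(n,q);return (np.array(r[0]['point']),r[0]['score']) if r else (None,0)
E
python3 - <<'E'
from h import *
np.set_printoptions(precision=4,suppress=True)
Z=dict(stand=0,bore_mouth=.055,punch=.054,punch_tip=.054,rest_seat=.054,punch_rest=0,roller=.085,roller_grip=.176,wash_rack=0,slot_mouth=.06,tin=0,jar=0,baren=0)
for n in ['scene','side']: snap(n)
for q,z in Z.items():
    l=[]
    for n in ['scene','side']:
        p,s=pp(n,q)
        if p is not None: l.append((n,p)); print(q,n,p.round(1),round(s,2),atz(n,p,z)[:2])
    if len(l)==2: print('   tri',tri(l))
for n in ['scene','side']:
    im=C[n]['img'][:,:,::-1]
    a=(im[150:310,200:440] if n=='scene' else im[140:350,200:420])
    cv2.imwrite(f'pics/{n}z.png',cv2.resize(a,None,fx=3.3 if n=='scene' else 2.8,fy=3.3 if n=='scene' else 2.8,interpolation=cv2.INTER_CUBIC)[:590])
E
```

```text
stand scene [328.4 233.5] 0.61 [0.5173 0.0376]
stand side [314.9 240.7] 0.87 [0.5416 0.0411]
   tri (array([ 0.5413,  0.01  , -0.0223]), [0.001431760558777144, 0.0014317605587771682])
bore_mouth scene [329.9 211.7] 0.7 [ 0.5465 -0.0075]
bore_mouth side [314.  212.8] 0.79 [ 0.5421 -0.0249]
   tri (array([ 0.5423, -0.0052,  0.0623]), [0.004832129142717223, 0.004832129142717203])
punch scene [389.7 185.8] 0.64 [ 0.5044 -0.3192]
punch side [327.6 173.5] 0.68 [ 0.4886 -0.2764]
   tri (array([ 0.488 , -0.2871,  0.0594]), [0.009757949342779125, 0.009757949342779269])
punch_tip scene [363.9 197.2] 0.61 [ 0.5232 -0.175 ]
punch_tip side [323.8 189.8] 0.53 [ 0.5069 -0.1623]
   tri (array([ 0.5073, -0.1505,  0.0644]), [0.0030345651569617135, 0.0030345651569617573])
rest_seat scene [326.4 207.4] 0.68 [ 0.5785 -0.0274]
rest_seat side [327.5 169.5] 0.84 [ 0.4875 -0.3073]
   tri (array([0.4967, 0.051 , 0.1741]), [0.058982935012365956, 0.05898293501236583])
punch_rest scene [329.4 211.5] 0.51 [ 0.6184 -0.0913]
punch_rest side [327.4 180.6] 0.87 [ 0.487  -0.3216]
   tri (array([0.4986, 0.0346, 0.1416]
[... 650 characters left out ...]
.4651 0.3344]
slot_mouth side [348.3 299.4] 0.59 [0.4723 0.335 ]
   tri (array([0.4716, 0.3289, 0.0541]), [0.00036208946024249923, 0.00036208946024251143])
tin scene [221.4 258.5] 0.61 [0.6799 0.3599]
tin side [256.9 329.8] 0.84 [0.6792 0.361 ]
   tri (array([0.6792, 0.3607, 0.0003]), [0.00041429710868066613, 0.00041429710868063084])
jar scene [344.1 185.6] 0.78 [ 0.7211 -0.3139]
jar side [268.9 187.3] 0.54 [ 0.702  -0.2816]
   tri (array([ 0.7016, -0.2843,  0.0074]), [0.007756166248443396, 0.007756166248443324])
baren scene [353.8 250.8] 0.97 [0.3851 0.0733]
baren side [370.7 247.2] 0.69 [0.3817 0.0785]
   tri (array([0.3819, 0.0788, 0.0022]), [0.0015633163369852827, 0.0015633163369851034])
```

View pics/scenez.png

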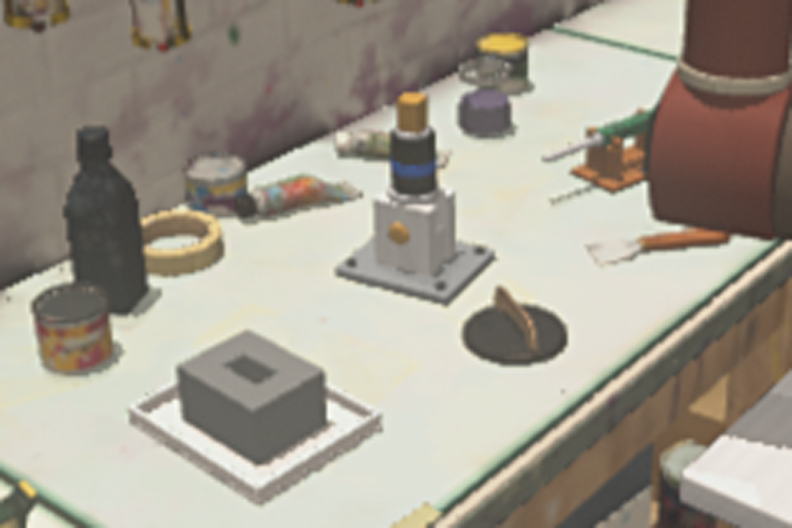

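View pics/sidez.png

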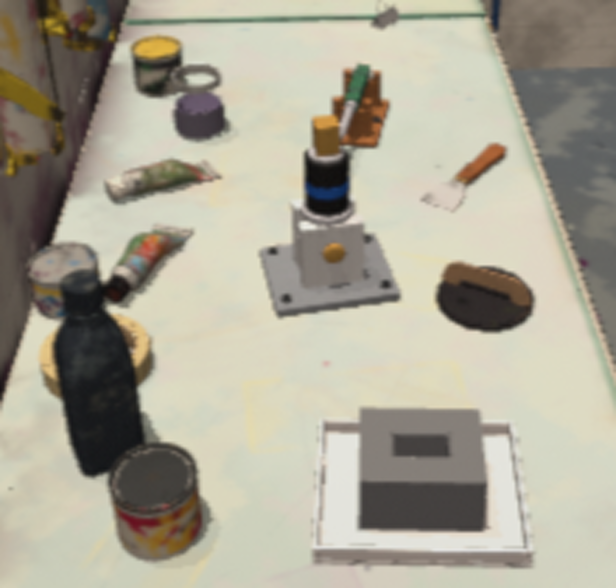

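The zoomed crops show the stand's -y side facing the punch rest, and the rest's yaw differs slightly from the world axes. I'll move above the rest and look with the wrist camera.

Request:
play_rows([
  {"x": 2.8, "y": 2.9, "turn": 7},
  {"x": 2.8, "y": 2.9, "turn": 7},
  {"x": 2.8, "y": 2.9, "turn": 7},
  {"x": 2.8, "y": 2.9, "turn": 7},
  {"x": 2.8, "y": 2.9, "turn": 7},
  {"x": 2.8, "y": 2.9, "turn": 7},
  {"x": 2.8, "y": 2.9, "turn": 7},
  {"x": 2.8, "y": 2.9, "turn": 7},
])

```text
invalid input
```

Request:
play_rows([
  {"x": 2.8, "y": 2.5, "turn": 4},
  {"x": 0},
])

```text
invalid input
```

```bash
cat > look.py <<'E'
import sys
from h import *
np.set_printoptions(precision=4,suppress=True)
o=ctrl.get_obs();print(o['t'],o['tool_pos'],o['q'],o['contact_force'])
from scipy.spatial.transform import Rotation as R
print(R.from_rotvec(o['tool_rot']).as_matrix())
snap('wrist',sys.argv[1])
Z=dict(stand=0,bore_mouth=.055,punch=.054,punch_tip=.054,rest_seat=.054,punch_rest=0,roller=.085,roller_grip=.176,wash_rack=0,slot_mouth=.06)
for q in sys.argv[2:]:
    p,s=pp('wrist',q)
    if p is not None: print(q,p,round(s,2),atz('wrist',p,Z[q]))
E
python3 look.py w1 punch punch_tip rest_seat punch_rest bore_mouth
```

```text
1.55 [ 0.234  -0.5795  0.2313] [-1.306   0.0527  1.6129  0.      1.476  -0.119 ] [0.6587 0.2064 0.5869]
[[-0.9272 -0.      0.3745]
 [-0.3745  0.     -0.9272]
 [-0.     -1.     -0.    ]]
```

View pics/w1.png

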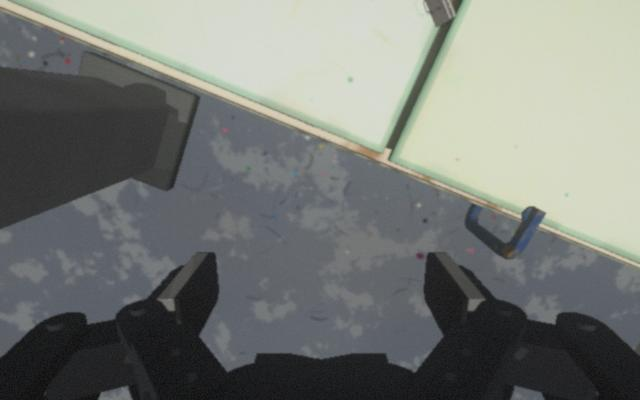

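Rejected as invalid input; each row may need every field. I'll try one full row.

Request:
play_rows([
  {"x": 2.8, "y": 2.9, "z": 0, "turn": 7, "jaw": 8.5},
], squeeze=40)

```text
t: 1.93
tool_pos: [0.2588, -0.5536, 0.2313]
tool_rot: [-0.5, 1.939, -1.943]
contact_force: [1.5, 0.5, 0.1]
opening: 0.0855
```

Request:
play_rows([
  {"x": 2.8, "y": 2.9, "z": 0, "turn": 7, "jaw": 8.5},
  {"x": 2.8, "y": 2.9, "z": 0, "turn": 7, "jaw": 8.5},
  {"x": 2.8, "y": 2.9, "z": 0, "turn": 7, "jaw": 8.5},
  {"x": 2.8, "y": 2.9, "z": 0, "turn": 7, "jaw": 8.5},
  {"x": 2.8, "y": 2.9, "z": 0, "turn": 7, "jaw": 8.5},
  {"x": 2.8, "y": 2.9, "z": 0, "turn": 7, "jaw": 8.5},
  {"x": 2.8, "y": 2.9, "z": 0, "turn": 7, "jaw": 8.5},
  {"x": 2.8, "y": 2.9, "z": 0, "turn": 4, "jaw": 8.5},
])

```text
t: 2.6
tool_pos: [0.4871, -0.3169, 0.2316]
tool_rot: [-1.142, 1.307, -1.308]
contact_force: [1.6, 0.9, 0.3]
opening: 0.085
```

Request:
play_rows([
  {"x": 0, "y": 0, "z": 0, "turn": 0, "jaw": 8.5},
])

```text
t: 2.68
tool_pos: [0.4898, -0.3136, 0.2315]
tool_rot: [-1.141, 1.304, -1.304]
contact_force: [-0.4, 0.1, 0.1]
opening: 0.0848
```

```bash
python3 look.py w1 punch punch_tip rest_seat punch_rest
```

```text
2.6833 [ 0.4898 -0.3136  0.2315] [-0.6989 -0.0505  1.7159  0.003   1.4759 -0.5684] [-0.3629  0.0769  0.0645]
[[-0.1304  0.0022  0.9915]
 [-0.9915  0.002  -0.1304]
 [-0.0023 -1.      0.0019]]
punch [318.  167.6] 0.92 [ 0.4899 -0.3037  0.054 ]
punch_tip [331.1   5.1] 0.61 [ 0.5189 -0.1699  0.054 ]
rest_seat [316.  164.2] 0.9 [ 0.4885 -0.3003  0.054 ]
punch_rest [318.7 154.5] 0.8 [ 0.491  -0.2992  0.    ]
```

View pics/w1.png

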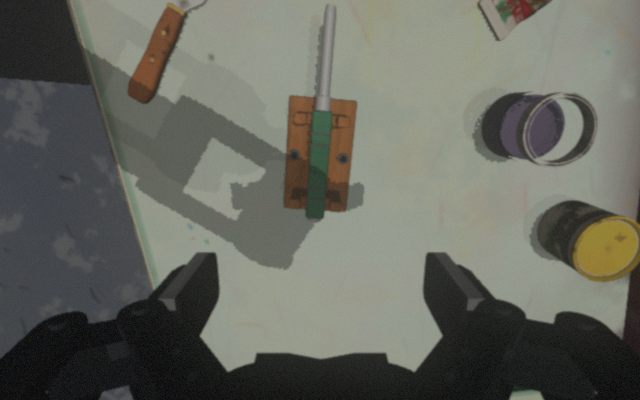

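The wrist view shows the rest centred at (320,153), with the punch's handle at (319,165) and its tip at (331,5). I'll measure the axes by mask.

```bash
cat > axes.py <<'E'
from h import *
np.set_printoptions(precision=4,suppress=True)
snap('wrist')
def plane(mask,z):
    ys,xs=np.nonzero(mask)
    o,_=ray('wrist',(0,0))
    return np.array([atz('wrist',(x,y),z)[:2] for x,y in zip(xs,ys)])
def info(mask,z,name):
    P=plane(mask,z).astype(np.float32)
    (c,wh,a)=cv2.minAreaRect(P)
    mu=P.mean(0);w,v=np.linalg.eigh(np.cov((P-mu).T));d=v[:,1];d=d*np.sign(d[1])
    print(name,len(P),'mean',mu,'rectc',np.array(c),wh,a,'pca deg from +y (ccw+)',np.degrees(np.arctan2(-d[0],d[1])))
im=C['wrist']['img'].astype(int);r,g,b=im[...,0],im[...,1],im[...,2]
reg=regions_of('wrist','punch');m=reg[0]['pixels'];print(reg[0]['score'])
green=(g>r+20)&m
info(green,.063,'handle');
nose=m&~green&(np.arange(400)[:,None]<100)
info(nose,.056,'nose')
reg=regions_of('wrist','punch_rest');m2=reg[0]['pixels'];print(reg[0]['score'],m2.sum())
info(m2|m&green,.02,'rest')
E
python3 axes.py
```

```text
0.91
handle 1072 mean [ 0.4945 -0.2821] rectc [ 0.4903 -0.2999] (0.09488462656736374, 0.0158682931214571) 77.52350616455078 pca deg from +y (ccw+) -10.93746245004641
nose 1161 mean [ 0.5093 -0.2113] rectc [ 0.5087 -0.2117] (0.07855775207281113, 0.012437182478606701) 79.49214172363281 pca deg from +y (ccw+) -12.076139264350852
0.8 5095
rest 6167 mean [ 0.4912 -0.2939] rectc [ 0.4901 -0.3005] (0.11995526403188705, 0.06723145395517349) 77.68354797363281 pca deg from +y (ccw+) -12.465059577530067
```

Rest yaw is about -12.4°, centred at (0.490, -0.300), and the handle centre matches. Descending to grasp.

Request:
play_rows([
  {"x": 0, "y": 1.3, "z": -3, "turn": -4.9, "jaw": 6},
  {"x": 0, "y": 0, "z": -4, "turn": 0, "jaw": 6},
  {"x": 0, "y": 0, "z": -4, "turn": 0, "jaw": 6},
  {"x": 0, "y": 0, "z": -4, "turn": 0, "jaw": 6},
  {"x": 0, "y": 0, "z": -3, "turn": 0, "jaw": 6},
  {"x": 0, "y": 0, "z": -1.65, "turn": 0, "jaw": 6},
  {"x": 0, "y": 0, "z": 0, "turn": 0, "jaw": 6},
])

```text
t: 3.67
tool_pos: [0.4822, -0.3036, 0.0294]
tool_rot: [-1.095, 1.383, -1.366]
contact_force: [-0.1, 1.2, -0.6]
opening: 0.0601
```

```bash
python3 look.py w2
```

```text
3.6667 [ 0.4822 -0.3036  0.0294] [-0.6925  0.1414  1.8791 -0.      1.1311 -0.4654] [-0.1411  1.1579 -0.6182]
[[-0.2252 -0.0077  0.9743]
 [-0.9743  0.0063 -0.2251]
 [-0.0044 -1.     -0.0089]]
```

View pics/w2.png

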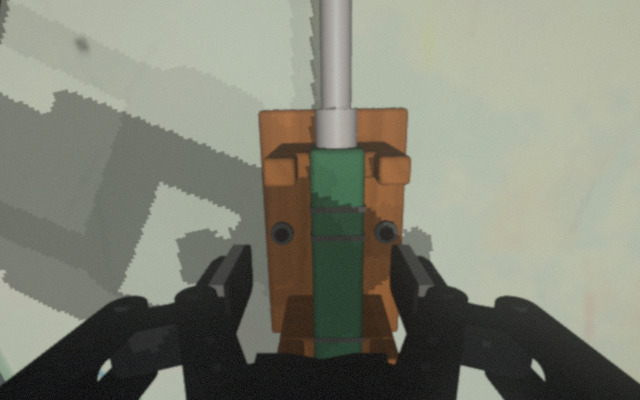

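The fingers straddle the handle, but the arm is 8 mm short in x and 5 mm low. I'll let it settle one row.

Request:
play_rows([
  {"x": 0, "y": 0, "z": 0, "turn": 0, "jaw": 6},
])

```text
t: 3.8
tool_pos: [0.4863, -0.3066, 0.0359]
tool_rot: [-1.093, 1.373, -1.375]
contact_force: [-0.2, -0.6, 0.5]
opening: 0.0601
```

Request:
play_rows([
  {"x": 0.4, "y": 0.5, "z": 0, "turn": 0, "jaw": 6},
  {"x": 0, "y": 0, "z": 0, "turn": 0, "jaw": 6},
])

```text
t: 3.97
tool_pos: [0.4919, -0.3012, 0.0374]
tool_rot: [-1.093, 1.369, -1.377]
contact_force: [0.7, -0.6, -0.9]
opening: 0.0599
```

```bash
python3 look.py w3 punch
```

```text
3.9667 [ 0.4919 -0.3012  0.0374] [-0.6788  0.136   1.8694  0.0005  1.1318 -0.4536] [ 0.7025 -0.6424 -0.8911]
[[-0.2235  0.0037  0.9747]
 [-0.9747 -0.0024 -0.2235]
 [ 0.0015 -1.      0.0042]]
punch [314.2 281.5] 0.76 [ 0.49   -0.3021  0.054 ]
```

View pics/w3.png

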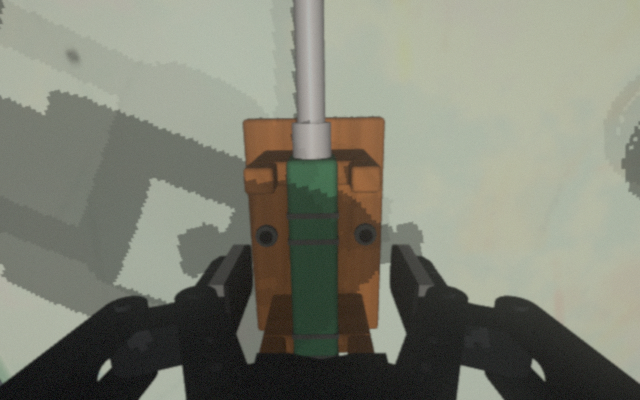

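The handle is nearly centred, about 1.5 mm to the left. Small correction, then close with a firm squeeze.

Request:
play_rows([
  {"x": -0.15, "y": 0, "z": -0.2, "turn": -0.3, "jaw": 6},
  {"x": 0, "y": 0, "z": 0, "turn": 0, "jaw": 1},
  {"x": 0, "y": 0, "z": 0, "turn": 0, "jaw": 1},
  {"x": 0, "y": 0, "z": 0, "turn": 0, "jaw": 1},
  {"x": 0, "y": 0, "z": 0, "turn": 0, "jaw": 1},
  {"x": 0, "y": 0, "z": 0, "turn": 0, "jaw": 1},
], squeeze=90)

```text
t: 4.57
tool_pos: [0.4887, -0.3007, 0.0331]
tool_rot: [-1.091, 1.377, -1.377]
contact_force: [0.5, 0.6, 1.9]
opening: 0.0163
```

Request:
play_rows([
  {"x": 0, "y": 0, "z": 0, "turn": 0, "jaw": 1},
  {"x": 0, "y": 0, "z": 0, "turn": 0, "jaw": 1},
])

```text
t: 4.73
tool_pos: [0.4887, -0.3007, 0.0331]
tool_rot: [-1.091, 1.377, -1.377]
contact_force: [0.2, -0.7, 2.1]
opening: 0.017
```

The handle is gripped with the opening at about 17 mm. Next I lift and go to a viewpoint beside the stand.

Request:
play_rows([
  {"x": 0, "y": 0, "z": 2, "turn": 0, "jaw": 1},
  {"x": 0, "y": 0, "z": 4, "turn": 0, "jaw": 1},
  {"x": -0.5, "y": 3.4, "z": 2.2, "turn": 0, "jaw": 1},
  {"x": -0.5, "y": 3.4, "z": 2.2, "turn": 0, "jaw": 1},
  {"x": -0.5, "y": 3.4, "z": 2.2, "turn": 0, "jaw": 1},
  {"x": -0.5, "y": 3.4, "z": 2.2, "turn": 0, "jaw": 1},
  {"x": -0.5, "y": 3.4, "z": 2.2, "turn": 0, "jaw": 1},
  {"x": -0.5, "y": 3.4, "z": 2.2, "turn": 0, "jaw": 1},
])

```text
t: 5.4
tool_pos: [0.4572, -0.0948, 0.2246]
tool_rot: [-1.092, 1.379, -1.376]
contact_force: [1.1, 0.7, -2.6]
opening: 0.0165
```

Request:
play_rows([
  {"x": 0, "y": 1, "z": 2, "turn": 0, "jaw": 1},
  {"x": 0, "y": 0, "z": 0, "turn": 0, "jaw": 1},
  {"x": 0, "y": 0, "z": 0, "turn": 0, "jaw": 1},
])

```text
t: 5.65
tool_pos: [0.4588, -0.0863, 0.2452]
tool_rot: [-1.091, 1.374, -1.377]
contact_force: [0.1, -0.6, -3.6]
opening: 0.0168
```

```bash
python3 look.py w4 stand bore_mouth roller roller_grip
```

```text
5.65 [ 0.4588 -0.0863  0.2452] [-0.3452 -0.3504  1.951  -0.0006  1.5392 -0.116 ] [ 0.1172 -0.6129 -3.6263]
[[-0.2272  0.0015  0.9739]
 [-0.9739 -0.0011 -0.2272]
 [ 0.0008 -1.      0.0017]]
stand [368.   40.8] 0.93 [0.5371 0.0281 0.    ]
bore_mouth [385.   61.1] 0.78 [0.5399 0.0013 0.055 ]
roller [383.9  21.9] 0.82 [0.5384 0.0282 0.085 ]
```

View pics/w4.png

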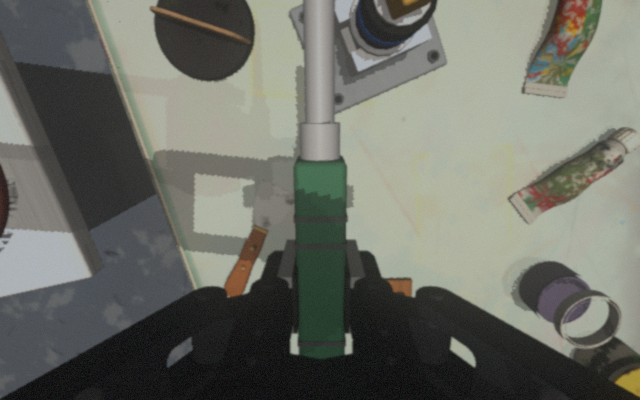

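The stand shows in part at the top (corner at (445,60), edge running to (340,112)), with the punch held straight in the fingers. I'll move forward for a full view.

Request:
play_rows([
  {"x": -1.5, "y": 3, "z": 1, "turn": 0, "jaw": 1},
  {"x": -1.5, "y": 3, "z": 1, "turn": 0, "jaw": 1},
  {"x": -1, "y": 3, "z": 0, "turn": 0, "jaw": 1},
  {"x": 0, "y": 0, "z": 0, "turn": 0, "jaw": 1},
  {"x": 0, "y": 0, "z": 0, "turn": 0, "jaw": 1},
])

```text
t: 6.32
tool_pos: [0.4181, 0.0039, 0.264]
tool_rot: [-1.093, 1.376, -1.376]
contact_force: [1.2, 0.0, -2.4]
opening: 0.0165
```

```bash
python3 look.py w5 stand bore_mouth roller roller_grip
python3 - <<'E'
import cv2
im=cv2.imread('pics/w5.png');cv2.imwrite('pics/w5z.png',cv2.resize(im[0:200,280:520],None,fx=3,fy=3,interpolation=cv2.INTER_CUBIC))
E
```

```text
6.3167 [0.4181 0.0039 0.264 ] [-0.1688 -0.4924  2.0216 -0.0004  1.6132  0.06  ] [ 1.206   0.0065 -2.4338]
[[-0.2269 -0.0008  0.9739]
 [-0.9739 -0.0003 -0.2269]
 [ 0.0005 -1.     -0.0007]]
stand [418.5 116.5] 0.84 [0.5397 0.0295 0.    ]
bore_mouth [442.1 146.2] 0.64 [0.5441 0.0006 0.055 ]
roller [441.1 145.4] 0.73 [0.534  0.0075 0.085 ]
roller_grip [489.8 128.9] 0.71 [0.5382 0.0286 0.176 ]
```

View pics/w5z.png

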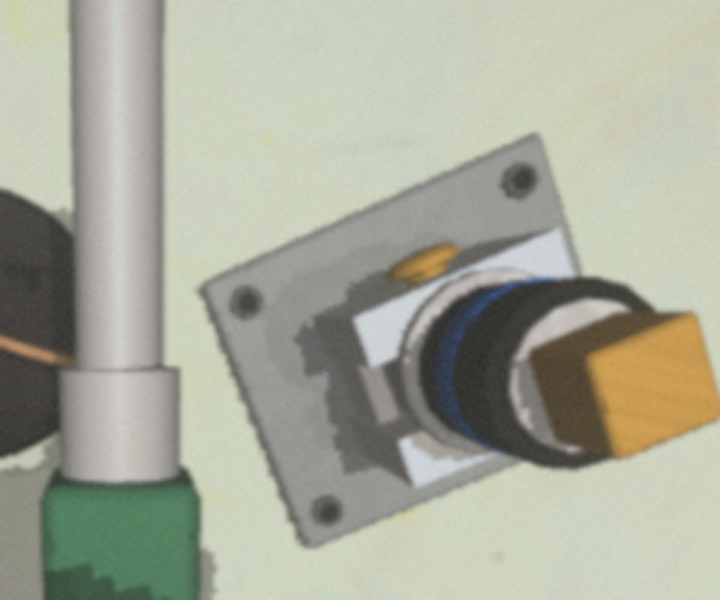

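The zoom shows the stand base corners at zoom pixels (203,287), (538,133) and (307,546), the pin head on the far side, and the cheek top corners at (353,318), (558,228), (366,368), (398,438) and (412,486). The stand is turned about +12°.

```bash
cat > st.py <<'E'
from h import *
np.set_printoptions(precision=4,suppress=True)
snap('wrist','w5b')
g=cv2.cvtColor(C['wrist']['img'],cv2.COLOR_RGB2GRAY)
f=lambda p:(p[0]/3+280-1/3,p[1]/3-1/3)
def sub(ps):
    a=np.array([f(p) for p in ps],np.float32).reshape(-1,1,2)
    b=cv2.cornerSubPix(g,a.copy(),(4,4),(-1,-1),(3,40,.01)).reshape(-1,2)
    return a.reshape(-1,2),b
for name,z,ps in [('base',.012,[(203,287),(538,133),(307,546)]),('cheek',.085,[(353,318),(558,228),(412,486)]),('brass',.191,[(587,355),(700,313),(719,420),(622,458)])]:
    a,b=sub(ps)
    for Q in (a,b):
        P=np.array([atz('wrist',q,z)[:2] for q in Q])
        ang=lambda v:np.degrees(np.arctan2(v[1],v[0]))
        print(name,P.tolist())
        print('  x edge',ang(P[1]-P[0]),np.linalg.norm(P[1]-P[0]),'y edge',ang((P[0]-P[2]) if len(P)==3 else P[0]-P[3])-90,np.linalg.norm(P[0]-P[2]),'centre',(P[1]+P[2])/2 if len(P)==3 else P.mean(0))
E
python3 st.py
```

```text
base [[0.465080262150337, 0.06921941809337073], [0.5901427809331582, 0.09261294153527881], [0.48399878393433154, -0.034395412592976876]]
  x edge 10.595002227464786 0.12723164128207498 y edge 10.347374473063525 0.10532779122649424 centre [0.5371 0.0291]
base [[0.4620257704068, 0.07049279929944048], [0.5890916707846888, 0.09457955850366034], [0.4812416391779744, -0.032483660530059466]]
  x edge 10.733697401328179 0.12932870913994945 y edge 10.57008033542931 0.10475400179299889 centre [0.5352 0.031 ]
cheek [[0.5012896123071784, 0.05005078589567581], [0.5639067304809717, 0.061243327628087006], [0.5103832160056971, -0.0040642460756217386]]
  x edge 10.134348806749706 0.06360956279383287 y edge 9.538981769818633 0.0548737670793638 centre [0.5371 0.0286]
cheek [[0.5006477531317789, 0.05161774620880384], [0.5656734706659551, 0.062307069607060284], [0.5103024082448305, -0.0024829948737586927]]
  x edge 9.335139467114644 0.06589844896161806 y edge 10.118316999250553 0.05495545970178435 centre [0.538  0.0299]
brass [[0.5242322348223527, 0.03810399700823926], [0.5471066390460259, 0.04106505799457433], [0.5490573963622859, 0.01884874550988467], [0.5288865542233366, 0.015628317191040637]]
  x edge 7.375845504053564 0.02306526069119514 y edge 11.699584130843647 0.0314174052994302 centre [0.5373 0.0284]
brass [[0.5236275458395667, 0.03943380317965574], [0.5452450865860459, 0.04340775062629171], [0.5496178284704841, 0.021181594611283466], [0.5267086983479404, 0.017426332997167913]]
  x edge 10.416373931104014 0.02197977084126017 y edge 7.969882800468426 0.0317590602640936 centre [0.5363 0.0304]
```

The stand is centred at (0.537, 0.029) with yaw about 10.3°, putting the bore mouth near (0.542, 0.0015). I'll bring the punch to the -y side with its tip about 30 mm short, still high.

Request:
play_rows([
  {"x": 2.5, "y": -2.8, "z": 0, "turn": 5.8, "jaw": 1},
  {"x": 2.5, "y": -2.8, "z": 0, "turn": 5.8, "jaw": 1},
  {"x": 2.5, "y": -2.8, "z": 0, "turn": 5.8, "jaw": 1},
  {"x": 2.5, "y": -2.8, "z": 0, "turn": 6, "jaw": 1},
  {"x": 2.5, "y": -2.8, "z": 0, "turn": 0, "jaw": 1},
  {"x": 2.6, "y": -2.8, "z": -1, "turn": 0, "jaw": 1},
  {"x": 0.2, "y": 0.3, "z": -4, "turn": 0, "jaw": 1},
  {"x": 0, "y": 0, "z": -4, "turn": 0, "jaw": 1},
])

```text
t: 7.28
tool_pos: [0.5746, -0.1647, 0.176]
tool_rot: [-1.285, 1.075, -1.084]
contact_force: [0.3, 0.9, -3.9]
opening: 0.017
```

Request:
play_rows([
  {"x": 0, "y": 0, "z": -4, "turn": 0, "jaw": 1},
  {"x": 0, "y": 0, "z": -4, "turn": 0, "jaw": 1},
  {"x": 0, "y": 0, "z": -3, "turn": 0, "jaw": 1},
  {"x": 0, "y": 0, "z": 0, "turn": 0, "jaw": 1},
  {"x": 0, "y": 0, "z": 0, "turn": 0, "jaw": 1},
])

```text
t: 7.7
tool_pos: [0.5699, -0.1615, 0.0625]
tool_rot: [-1.289, 1.082, -1.074]
contact_force: [0.7, -0.3, -1.3]
opening: 0.017
```

```bash
python3 look.py w6 punch punch_tip bore_mouth
```

```text
7.7 [ 0.5699 -0.1615  0.0625] [-0.4017  0.1413  1.8152 -0.      1.1904 -0.5786] [ 0.7144 -0.3035 -1.2998]
[[ 0.176  -0.0049  0.9844]
 [-0.9844  0.0021  0.176 ]
 [-0.0029 -1.     -0.0045]]
punch [321.  288.1] 0.56 [ 0.5744 -0.1802  0.054 ]
```

View pics/w6.png

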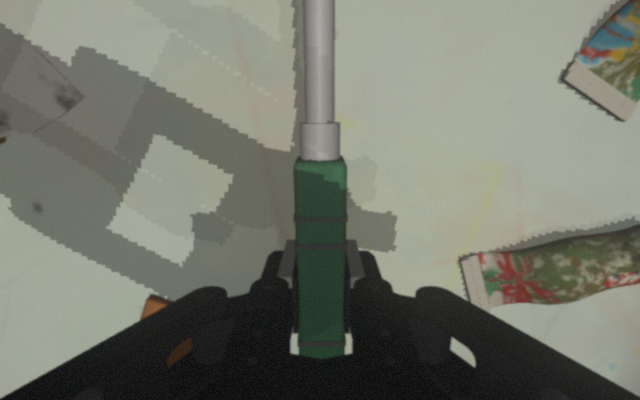

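The punch is straight in the image (x about 320 throughout), with its tip out of view above. The fixed cameras should show the tip and stand.

```bash
python3 - <<'E'
from h import *
np.set_printoptions(precision=4,suppress=True)
o=ctrl.get_obs();p=o['tool_pos'];print(p)
from scipy.spatial.transform import Rotation as R
M=R.from_rotvec(o['tool_rot']).as_matrix();u=-M[:,0]
c=p-M[:,1]*.021;tip=c+u*.135;print('handle',c,'tip model',tip,u)
for n,b in [('scene',(270,150)),('side',(240,140))]:
    snap(n)
    for q,X in [('punch',c),('punch_tip',tip)]:
        a,s=pp(n,q);print(n,q,a,s,'model',proj(n,X))
    im=C[n]['img'][:,:,::-1][b[1]:b[1]+110,b[0]:b[0]+160]
    cv2.imwrite(f'pics/{n}7.png',cv2.resize(im,None,fx=5,fy=5,interpolation=cv2.INTER_CUBIC))
E
```

```text
[ 0.574  -0.1627  0.0686]
handle [ 0.5739 -0.1627  0.0896] tip model [ 0.55   -0.0298  0.0891] [-0.1767  0.9843 -0.0035]
scene punch [348.7 184.4] 0.49 model [350.7511 185.9783]
scene punch_tip [332.8 203.8] 0.53 model [333.0497 200.1866]
side punch [301.4 182.3] 0.62 model [303.2521 180.8114]
side punch_tip [312.3 207.7] 0.42 model [311.1127 202.4258]
```

View pics/scene7.png

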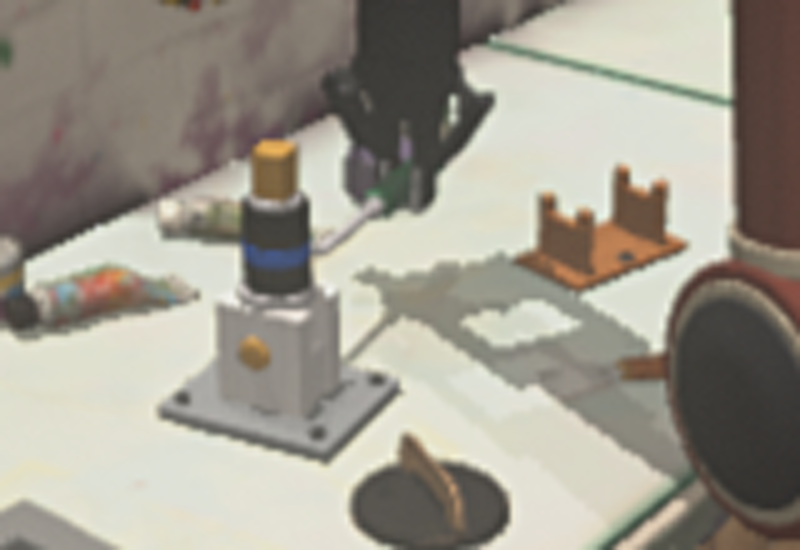

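View pics/side7.png

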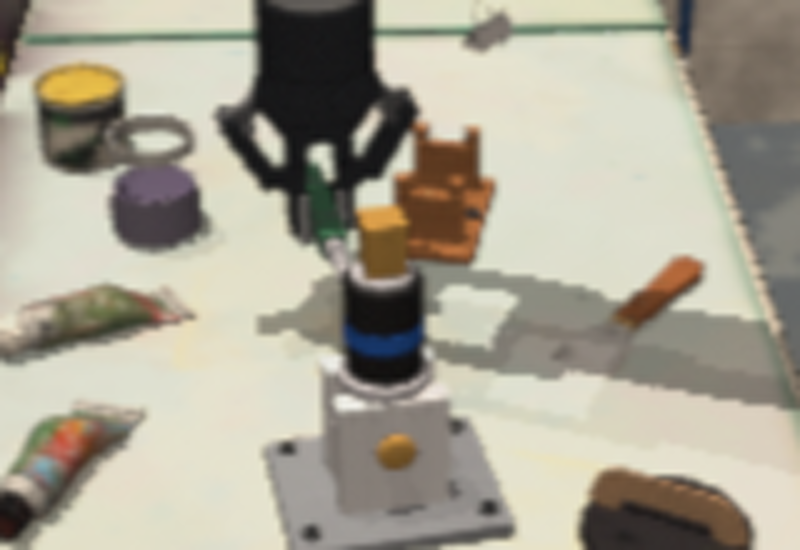

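Both fixed views have the tip hidden behind the roller. I'll check the punch's pitch from the nose width in the wrist picture instead.

```bash
cat > pitch.py <<'E'
from h import *
np.set_printoptions(precision=4,suppress=True)
from scipy.spatial.transform import Rotation as R
from scipy.optimize import least_squares
import sys
snap('wrist');o=ctrl.get_obs();p=o['tool_pos'];M=R.from_rotvec(o['tool_rot']).as_matrix()
print(p, 'C_z',C['wrist']['cam_to_world'][:3,3])
g=cv2.GaussianBlur(cv2.cvtColor(C['wrist']['img'],cv2.COLOR_RGB2GRAY),(1,7),0).astype(float)
r,gg,b=[C['wrist']['img'][...,i].astype(int) for i in range(3)]
def edges(row,c0=320):
    L=np.gradient(g[row]);
    return L
E,rows=[],[]
for row in range(4,118,4):
    L=np.abs(np.gradient(g[row]))
    def pk(a,bb):
        i=a+int(np.argmax(L[a:bb]));y0,y1,y2=L[i-1:i+2];return i+.5*(y0-y2)/(y0-2*y1+y2+1e-9)
    E.append((pk(294,312),pk(326,346)));rows.append(row)
E=np.array(E);w=E[:,1]-E[:,0]
for r_,e,ww in list(zip(rows,E,w))[::4]: print(r_,e,ww)
# model: cylinder radius 5mm axis = tcp + (-y)*h + dir ; solve h,pitch,lateral,yaw
T=C['wrist']['cam_to_world'];K=C['wrist']['camera_matrix']
def res(v):
    h,pit,lat,yaw=v
    c=p-M[:,1]*h+M[:,2]*lat
    d=-M[:,0]*np.cos(pit)-M[:,1]*np.sin(pit)+M[:,2]*yaw;d/=np.linalg.norm(d)
    cc=T[:3,3];out=[]
    for row,(a,bb) in zip(rows,E):
        for s,px in ((-1,a),(1,bb)):
            # signed distance between ray and axis
            oo,v_=ray('wrist',(px,row));n=np.cross(d,v_);n/=np.linalg.norm(n)
            dist=np.dot(oo-c,n)
            out.append((abs(dist)-.005)*2000)
            out.append(0)
        # center consistency
    return np.array(out)
for h in (.018,.021,.024):
    s=least_squares(lambda v:res([h,v[0],v[1],v[2]]),[0,0,0],loss='soft_l1')
    print('h',h,'pitch deg',np.degrees(s.x[0]),'lat mm',s.x[1]*1e3,'yaw deg',np.degrees(s.x[2]),'cost',s.cost)
s=least_squares(res,[.021,0,0,0],loss='soft_l1');print('free',s.x,s.cost)
E
python3 pitch.py
```

```text
[ 0.5718 -0.1615  0.0654] C_z [ 0.561  -0.0949  0.2074]
4 [301.9444 334.5   ] 32.555555555592036
20 [302.6429 334.5   ] 31.857142857221675
36 [302.7381 334.1944] 31.45634920638497
52 [302.9706 334.2647] 31.294117647077826
68 [303.6176 334.2576] 30.63992869881281
84 [290.3    334.1765] 43.87647058972567
100 [293.9138 334.2568] 40.3429636533283
116 [294.8043 334.2143] 39.409937888228
h 0.018 pitch deg 12.229877972807948 lat mm -3.3995708143583507 yaw deg 2.6320051834482676 cost 64.26695309054254
h 0.021 pitch deg 10.087295098448305 lat mm -3.376966065796202 yaw deg 2.6339839196131978 cost 63.087382071481386
h 0.024 pitch deg 7.922275089315872 lat mm -3.3536096257672794 yaw deg 2.6315574764489877 cost 61.909776790872705
free [ 0.1365 -0.9019 -0.003   0.0256] 32.051229020621825
```

```bash
sed -i 's/range(4,118,4)/range(3,110,3)/; s/pk(294,312)/pk(299,308)/; s/pk(326,346)/pk(329,339)/' pitch.py; python3 pitch.py
```

```text
[ 0.5716 -0.1615  0.0651] C_z [ 0.5608 -0.0948  0.2071]
3 [301.8889 334.5   ] 32.611111111153775
15 [305.4286 334.6111] 29.182539682449658
27 [302.6667 334.0946] 31.427927927970075
39 [306.125  334.2027] 28.077702702682416
51 [303.0263 334.1923] 31.165991902841142
63 [303.4286 334.2105] 30.7819548871679
75 [303.6579 334.1842] 30.5263157895194
87 [307.     334.2222] 27.222222222234564
99 [307.1667 334.1842] 27.01754385960328
h 0.018 pitch deg 0.9055916451238812 lat mm 2.561911324742694 yaw deg -1.2304376475478742 cost 12.940439217243576
h 0.021 pitch deg -1.0931473741222986 lat mm 2.5251658286083956 yaw deg -1.2069870571135934 cost 13.469620583957404
h 0.024 pitch deg -3.087060717760735 lat mm 2.4874994736767304 yaw deg -1.1815036446600693 cost 14.030834017158922
free [-0.0249  0.4811  0.0029 -0.0229] 9.180702979707943
```

Nose-width precision is too coarse (about ±4°). I'll back off 5 cm so the fixed cameras can see the tip.

Request:
play_rows([
  {"x": 0.5, "y": -2.5, "z": 0, "turn": 0, "jaw": 1},
  {"x": 0.5, "y": -2.5, "z": 0, "turn": 0, "jaw": 1},
  {"x": 0, "y": 0, "z": 0, "turn": 0, "jaw": 1},
  {"x": 0, "y": 0, "z": 0, "turn": 0, "jaw": 1},
])

```text
t: 8.63
tool_pos: [0.5817, -0.2125, 0.0649]
tool_rot: [-1.287, 1.078, -1.079]
contact_force: [0.0, 0.3, -2.6]
opening: 0.0163
```

```bash
cat > tip.py <<'E'
from h import *
import sys
np.set_printoptions(precision=4,suppress=True)
from scipy.spatial.transform import Rotation as R
for n in ['scene','side']:
    snap(n);o=ctrl.get_obs();p=o['tool_pos']
    M=R.from_rotvec(o['tool_rot']).as_matrix();u=-M[:,0]
    c=p-M[:,1]*.021;tip=c+u*.135;print('tcp',p,'tip model',tip)
    a,s=pp(n,'punch_tip');print(n,a,s,'model',proj(n,tip), 'nose base',proj(n,c+u*.05),'up1cm',proj(n,tip+[0,0,.01]))
    x,y=proj(n,(tip+c)/2).astype(int);b=(max(x-50,0),max(y-35,0))
    im=C[n]['img'][:,:,::-1][b[1]:b[1]+70,b[0]:b[0]+100]
    im=cv2.resize(im,None,fx=8,fy=8,interpolation=cv2.INTER_CUBIC)
    cv2.imwrite(f'pics/{n}{sys.argv[1]}.png',im);print('off',b)
E
python3 tip.py 8
```

```text
tcp [ 0.5813 -0.2116  0.0646] tip model [ 0.5576 -0.0787  0.0857]
scene [342.8 195. ] 0.62 model [340.1224 195.7542] nose base [350.9927 187.0825] up1cm [340.1035 193.163 ]
off (np.int64(298), np.int64(153))
tcp [ 0.5811 -0.2107  0.0644] tip model [ 0.5572 -0.0779  0.0855]
side [308.2 195.9] 0.57 model [308.6066 195.1859] nose base [303.7868 182.0871] up1cm [308.5289 192.4034]
off (np.int64(254), np.int64(149))
```

View pics/scene8.png

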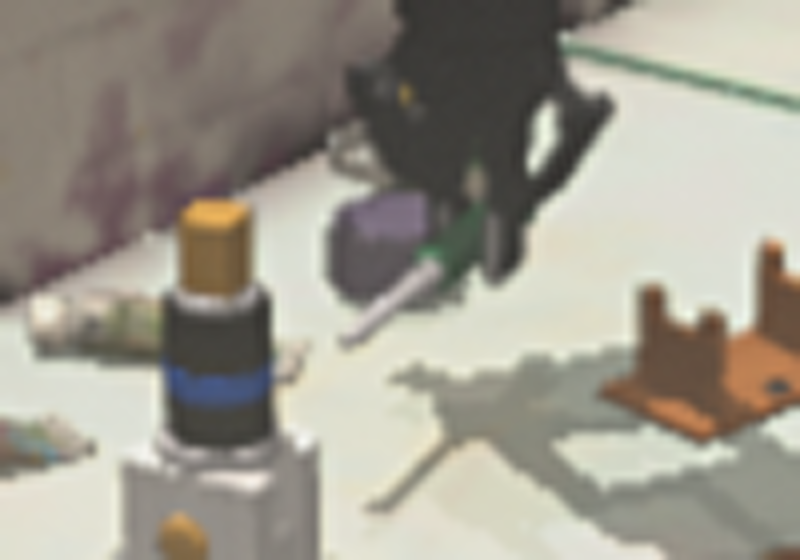

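View pics/side8.png

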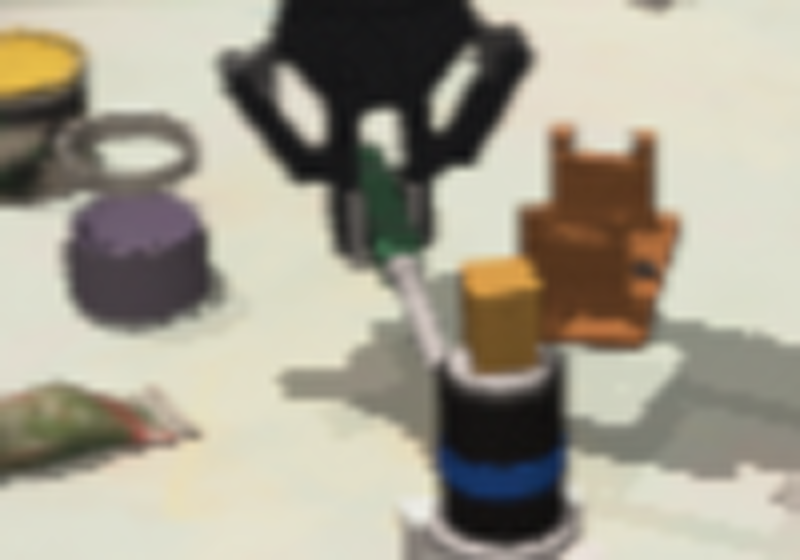

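The tip appears in scene at about (340.4,195.5), and the model says (340.1,195.8), so the punch is level and held as modelled. Next I overlay the stand model in the fixed views to check its pose.

```bash
cat > ov.py <<'E'
from h import *
c=np.array([.537,.029]);a=np.radians(10.3)
def W(x,y,z): return [c[0]+x*np.cos(a)-y*np.sin(a),c[1]+x*np.sin(a)+y*np.cos(a),z]
def box(x0,x1,y0,y1,z0,z1):
    V=[(x,y,z) for x in(x0,x1) for y in (y0,y1) for z in (z0,z1)]
    return [(p,q) for i,p in enumerate(V) for q in V[i+1:] if sum(s!=t for s,t in zip(p,q))==1]
for n in ['scene','side']:
    snap(n);x,y=proj(n,W(0,0,.06)).astype(int);b=(x-40,y-35);f=10
    im=cv2.resize(C[n]['img'][:,:,::-1][b[1]:b[1]+60,b[0]:b[0]+80],None,fx=f,fy=f,interpolation=cv2.INTER_CUBIC)
    P=lambda X:tuple(int(v) for v in (proj(n,X)-b+.5)*f)
    for e in box(-.065,.065,-.055,.055,0,.012)+box(-.032,.032,.012,.028,.012,.085)+box(-.032,.032,-.028,-.012,.012,.085)+box(-.012,.012,-.012,.012,.157,.191):
        cv2.line(im,P(W(*e[0])),P(W(*e[1])),(0,0,255),1)
    th=np.linspace(0,6.28,30)
    for t in th: cv2.circle(im,P(W(.012*np.cos(t),.03,.055+.012*np.sin(t))),1,(0,255,0),-1)
    cv2.imwrite(f'pics/ov_{n}.png',im)
E
python3 ov.py
```

```text
(no output)
```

View pics/ov_scene.png

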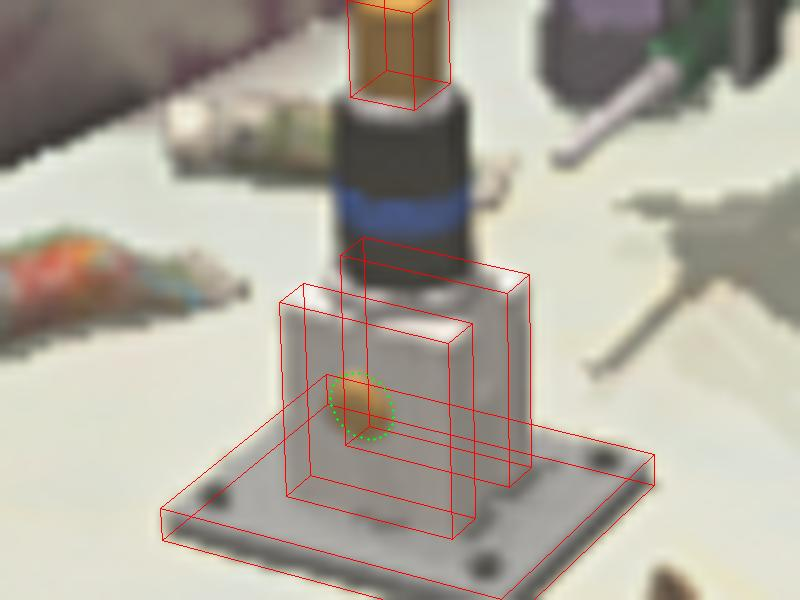

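View pics/ov_side.png

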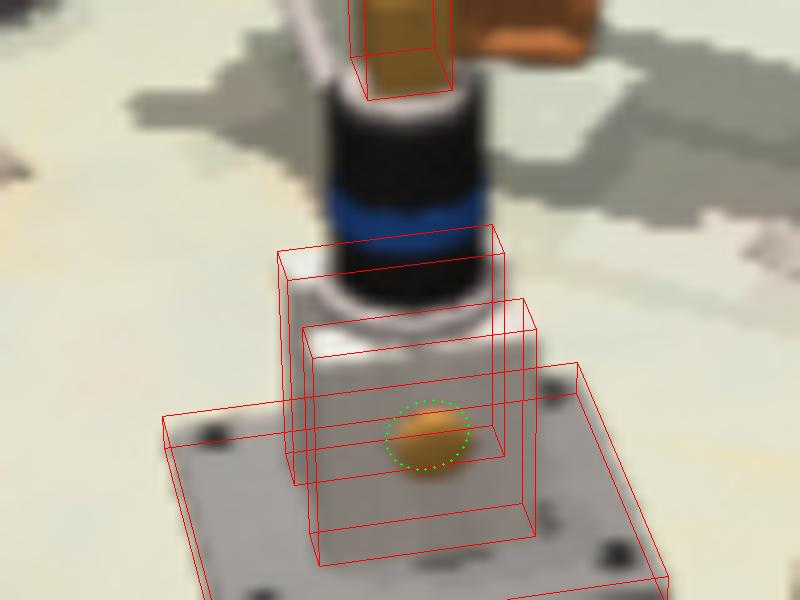

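The overlay fits within 1–2 mm, and the pin head lies on the predicted circle. I'll refine the stand centre to about (0.5365, 0.030), then lower and advance to roughly 10 mm before the bore mouth.

Request:
play_rows([
  {"x": 0, "y": 0, "z": -2, "turn": 0, "jaw": 1},
  {"x": 0, "y": 0, "z": -1, "turn": 0, "jaw": 1},
  {"x": -0.5, "y": 2.5, "z": 0, "turn": 0, "jaw": 1},
  {"x": -0.5, "y": 2.5, "z": 0, "turn": 0, "jaw": 1},
  {"x": -0.4, "y": 2, "z": 0, "turn": 0, "jaw": 1},
  {"x": 0, "y": 0, "z": 0, "turn": 0, "jaw": 1},
  {"x": 0, "y": 0, "z": 0, "turn": 0, "jaw": 1},
  {"x": 0, "y": 0, "z": 0, "turn": 0, "jaw": 1},
])

```text
t: 9.6
tool_pos: [0.5675, -0.1416, 0.0347]
tool_rot: [-1.289, 1.077, -1.077]
contact_force: [0.4, -0.5, -2.8]
opening: 0.0168
```

```bash
cat > rel.py <<'E'
from h import *
np.set_printoptions(precision=2,suppress=True)
from scipy.spatial.transform import Rotation as R
o=ctrl.get_obs();p=o['tool_pos'];M=R.from_rotvec(o['tool_rot']).as_matrix();u=-M[:,0]
tip=p-M[:,1]*.021+u*.135
a=np.radians(10.3);Rz=np.array([[np.cos(a),-np.sin(a)],[np.sin(a),np.cos(a)]])
d=Rz.T@(tip[:2]-[.5365,.030])
print('t',o['t'],'tip in stand mm: x %.1f, depth past mouth %.1f, z-55 %.1f'%(d[0]*1e3,(d[1]+.028)*1e3,(tip[2]-.055)*1e3),'yaw err',np.degrees(np.arctan2(-u[0],u[1]))-10.3,'F',o['contact_force'],'tcp',p*1000)
E
python3 rel.py
```

```text
t 9.6 tip in stand mm: x 0.0, depth past mouth -11.4, z-55 0.7 yaw err -0.08455654074972685 F [ 0.36 -0.51 -2.78] tcp [ 567.51 -141.58   34.69]
```

Aligned: 0 mm lateral, 0.7 mm high, 0.1° yaw error, 11 mm short of the mouth. Entering slowly.

Request:
play_rows([
  {"x": -0.11, "y": 0.6, "z": 0, "turn": 0, "jaw": 1},
  {"x": -0.11, "y": 0.6, "z": 0, "turn": 0, "jaw": 1},
  {"x": -0.11, "y": 0.6, "z": 0, "turn": 0, "jaw": 1},
  {"x": 0, "y": 0, "z": 0, "turn": 0, "jaw": 1},
], squeeze=110)

```text
t: 9.93
tool_pos: [0.5639, -0.1226, 0.0346]
tool_rot: [-1.288, 1.078, -1.076]
contact_force: [-0.4, 0.5, -3.2]
opening: 0.0164
```

```bash
python3 rel.py
```

```text
t 9.9333 tip in stand mm: x -0.1, depth past mouth 8.0, z-55 0.7 yaw err -0.08746441204161925 F [-0.38  0.55 -3.19] tcp [ 563.86 -122.58   34.59]
```

The tip is 8 mm inside with no side force. Now the slow drive.

Request:
play_rows([
  {"x": -0.07, "y": 0.4, "z": 0, "turn": 0, "jaw": 1},
  {"x": -0.07, "y": 0.4, "z": 0, "turn": 0, "jaw": 1},
  {"x": -0.07, "y": 0.4, "z": 0, "turn": 0, "jaw": 1},
  {"x": -0.05, "y": 0.3, "z": 0, "turn": 0, "jaw": 1},
])

```text
t: 10.27
tool_pos: [0.5626, -0.1111, 0.0359]
tool_rot: [-1.292, 1.072, -1.082]
contact_force: [0.9, -9.0, -2.7]
opening: 0.0164
```

```bash
python3 rel.py
```

```text
t 10.2667 tip in stand mm: x 0.5, depth past mouth 19.6, z-55 1.0 yaw err -0.04601950474709504 F [ 0.89 -9.04 -2.74] tcp [ 562.62 -111.12   35.87]
```

Contact at 9 N and the pin is moving. Continuing.

Request:
play_rows([
  {"x": -0.05, "y": 0.3, "z": 0, "turn": 0, "jaw": 1},
  {"x": -0.05, "y": 0.3, "z": 0, "turn": 0, "jaw": 1},
  {"x": -0.05, "y": 0.3, "z": 0, "turn": 0, "jaw": 1},
  {"x": -0.05, "y": 0.3, "z": 0, "turn": 0, "jaw": 1},
  {"x": -0.05, "y": 0.3, "z": 0, "turn": 0, "jaw": 1},
  {"x": 0, "y": 0, "z": 0, "turn": 0, "jaw": 1},
])

```text
t: 10.77
tool_pos: [0.5599, -0.0958, 0.0357]
tool_rot: [-1.291, 1.073, -1.081]
contact_force: [1.2, -8.4, -2.5]
opening: 0.0162
```

```bash
python3 rel.py
```

```text
t 10.7667 tip in stand mm: x 0.6, depth past mouth 35.2, z-55 0.9 yaw err -0.050342236242084226 F [ 1.16 -8.45 -2.47] tcp [559.85 -95.75  35.66]
```

Request:
play_rows([
  {"x": -0.06, "y": 0.3, "z": 0, "turn": 0, "jaw": 1},
  {"x": -0.06, "y": 0.3, "z": 0, "turn": 0, "jaw": 1},
  {"x": -0.06, "y": 0.3, "z": 0, "turn": 0, "jaw": 1},
  {"x": -0.06, "y": 0.3, "z": 0, "turn": 0, "jaw": 1},
  {"x": 0, "y": 0, "z": 0, "turn": 0, "jaw": 1},
  {"x": 0, "y": 0, "z": 0, "turn": 0, "jaw": 1},
  {"x": 0, "y": 0, "z": 0, "turn": 0, "jaw": 1},
])

```text
t: 11.35
tool_pos: [0.5575, -0.0838, 0.0356]
tool_rot: [-1.291, 1.073, -1.081]
contact_force: [-0.5, -6.9, -3.1]
opening: 0.0161
```

```bash
python3 rel.py; python3 ov.py
```

```text
t 11.35 tip in stand mm: x 0.5, depth past mouth 47.4, z-55 0.9 yaw err -0.07702832093238854 F [-0.51 -6.91 -3.14] tcp [557.53 -83.76  35.61]
```

View pics/ov_scene.png

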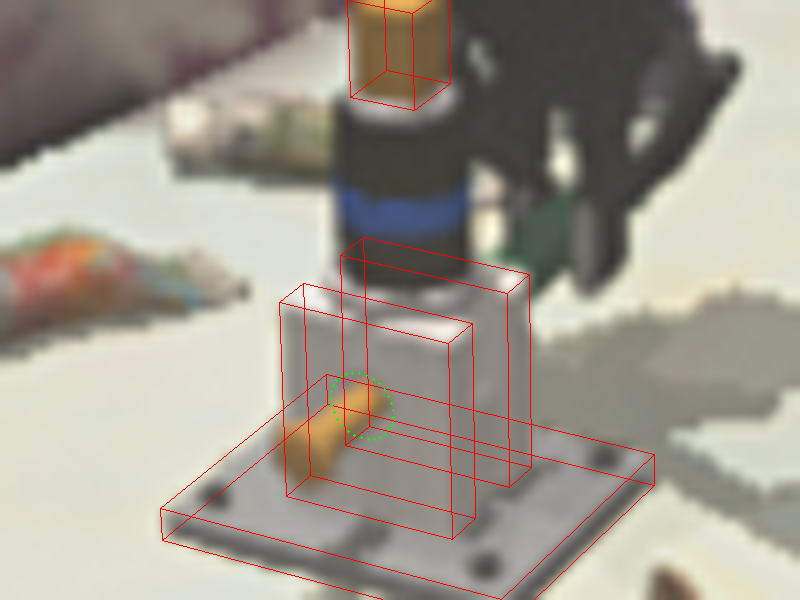

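The pin stands well out in the scene view (head now at zoom (303,460)). I'll push 2–3 mm more for margin and check the travel from the head's image position.

Request:
play_rows([
  {"x": -0.05, "y": 0.28, "z": 0, "turn": 0, "jaw": 1},
  {"x": 0, "y": 0, "z": 0, "turn": 0, "jaw": 1},
  {"x": 0, "y": 0, "z": 0, "turn": 0, "jaw": 1},
])

```text
t: 11.7
tool_pos: [0.5571, -0.0811, 0.0357]
tool_rot: [-1.291, 1.073, -1.081]
contact_force: [0.4, -8.4, -2.4]
opening: 0.0158
```

```bash
python3 rel.py; cat > head.py <<'E'
from h import *
import sys
c=np.array([.5365,.030]);a=np.radians(10.3)
W=lambda x,y,z:[c[0]+x*np.cos(a)-y*np.sin(a),c[1]+x*np.sin(a)+y*np.cos(a),z]
th=np.linspace(0,2*np.pi,40)
for n in ['scene','side']:
    snap(n);x,y=proj(n,W(0,.05,.055)).astype(int);b=(x-25,y-22);f=14
    im=cv2.resize(C[n]['img'][:,:,::-1][b[1]:b[1]+42,b[0]:b[0]+50],None,fx=f,fy=f,interpolation=cv2.INTER_CUBIC)
    for v,col in ((.034,(0,0,255)),(.040,(0,255,0)),(.045,(255,0,0))):
        for t in th:
            P=(proj(n,W(.012*np.cos(t),.028+v,.055+.012*np.sin(t)))-b+.5)*f
            cv2.circle(im,tuple(int(q) for q in P),1,col,-1)
    cv2.imwrite(f'pics/head_{n}.png',im)
E
python3 head.py
```

```text
t 11.7 tip in stand mm: x 0.5, depth past mouth 50.1, z-55 0.9 yaw err -0.07222348172963855 F [ 0.37 -8.38 -2.42] tcp [557.09 -81.08  35.66]
```

View pics/head_scene.png

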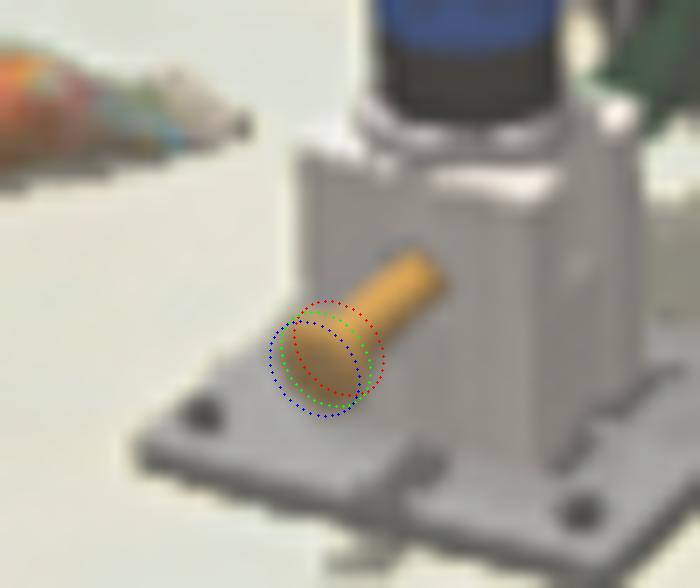

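View pics/head_side.png

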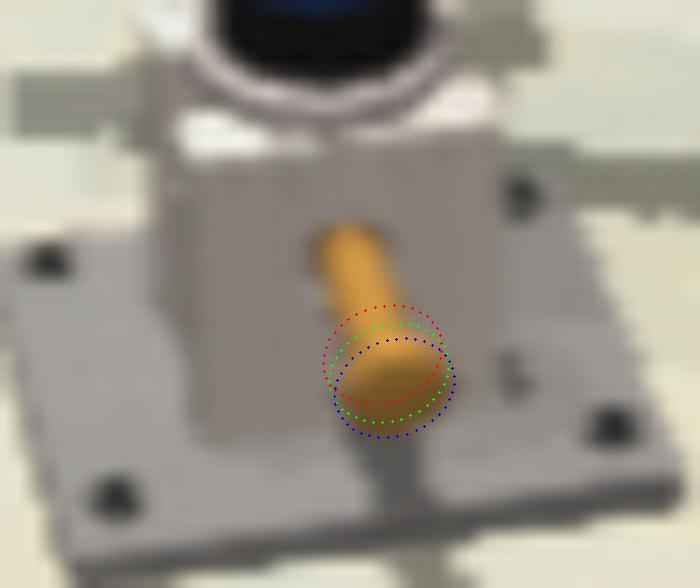

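The head sits at or beyond the 40 mm outline in both views, and tip depth implies about 42 mm, so the pin is clear of the tang. Retracting, then back to the rest.

Request:
play_rows([
  {"x": 0.3, "y": -1.7, "z": 0, "turn": 0, "jaw": 1},
  {"x": 0.36, "y": -2, "z": 0, "turn": 0, "jaw": 1},
  {"x": 0.36, "y": -2, "z": 0, "turn": 0, "jaw": 1},
  {"x": 0.36, "y": -2, "z": 0, "turn": 0, "jaw": 1},
  {"x": 0, "y": -1, "z": 2, "turn": 0, "jaw": 1},
  {"x": -1.5, "y": -2, "z": 2.5, "turn": -5, "jaw": 1},
  {"x": -1.6, "y": -2, "z": 2, "turn": -5, "jaw": 1},
  {"x": -2, "y": -2.5, "z": 1.5, "turn": -5, "jaw": 1},
])

```text
t: 12.47
tool_pos: [0.5198, -0.2313, 0.1171]
tool_rot: [-1.166, 1.27, -1.275]
contact_force: [0.8, -0.3, -2.5]
opening: 0.0163
```

Request:
play_rows([
  {"x": -2, "y": -3, "z": 0.5, "turn": -5, "jaw": 1},
  {"x": -1.5, "y": -3, "z": 0, "turn": -3.2, "jaw": 1},
  {"x": 0, "y": 0, "z": 0, "turn": 0, "jaw": 1},
  {"x": 0, "y": 0, "z": 0, "turn": 0, "jaw": 1},
  {"x": 0, "y": 0, "z": 0, "turn": 0, "jaw": 1},
])

```text
t: 12.88
tool_pos: [0.4839, -0.2903, 0.1195]
tool_rot: [-1.093, 1.375, -1.374]
contact_force: [0.6, 0.1, -2.6]
opening: 0.0164
```

```bash
python3 look.py w9; python3 head.py
```

```text
12.8833 [ 0.4839 -0.2903  0.1195] [-0.6725  0.0051  1.8543  0.0006  1.2828 -0.4455] [ 0.632   0.1241 -2.5793]
[[-0.2252 -0.0002  0.9743]
 [-0.9743  0.0009 -0.2252]
 [-0.0008 -1.     -0.0004]]
```

View pics/w9.png

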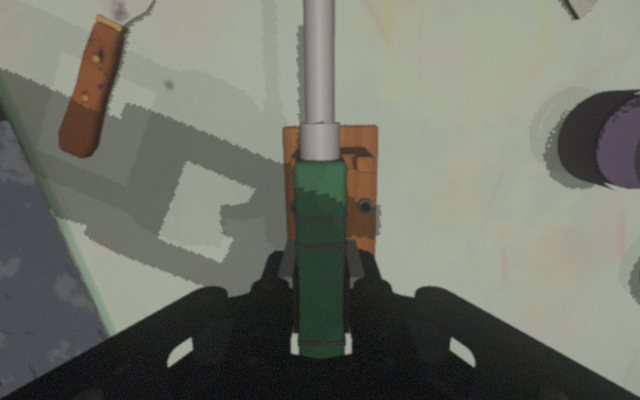

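View pics/head_side.png

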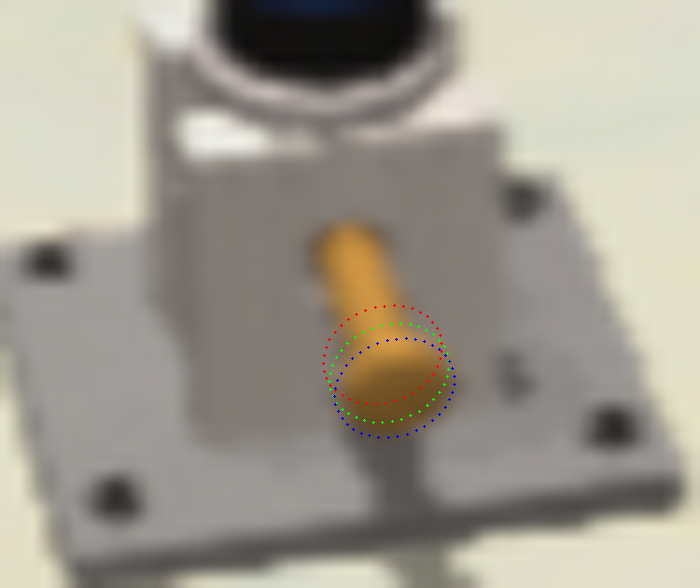

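The pin stayed out. The hand needs +5 mm x and -10 mm y to match the rest. Correct, then lower.

Request:
play_rows([
  {"x": 0.5, "y": -1.05, "z": 0, "turn": 0, "jaw": 1},
  {"x": 0, "y": 0, "z": -3, "turn": 0, "jaw": 1},
  {"x": 0, "y": 0, "z": -2, "turn": 0, "jaw": 1},
  {"x": 0, "y": 0, "z": 0, "turn": 0, "jaw": 1},
  {"x": 0, "y": 0, "z": 0, "turn": 0, "jaw": 1},
])

```text
t: 13.45
tool_pos: [0.4885, -0.3003, 0.0683]
tool_rot: [-1.094, 1.377, -1.371]
contact_force: [-0.1, 0.5, -2.1]
opening: 0.0161
```

```bash
python3 look.py w10
```

```text
13.45 [ 0.4885 -0.3003  0.0683] [-0.681   0.0906  1.8598 -0.0001  1.1948 -0.4547] [-0.1371  0.4639 -2.1067]
[[-0.2243 -0.0028  0.9745]
 [-0.9745  0.0022 -0.2243]
 [-0.0015 -1.     -0.0032]]
```

View pics/w10.png

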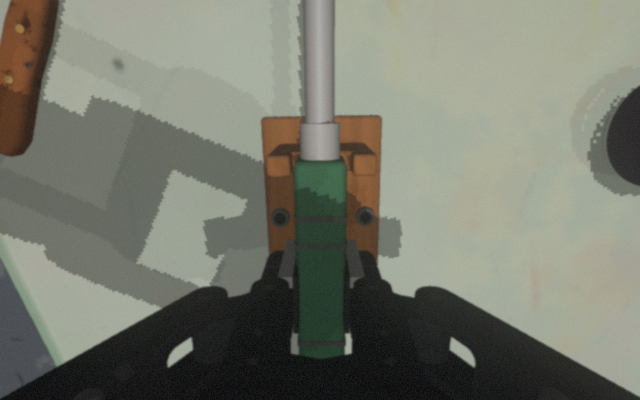

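Centred over the slots (saddle horns at x 278 and 363, handle at 320). Lowering 34 mm.

Request:
play_rows([
  {"x": 0, "y": 0, "z": -2, "turn": 0, "jaw": 1},
  {"x": 0, "y": 0, "z": -1, "turn": 0, "jaw": 1},
  {"x": 0, "y": 0, "z": -0.35, "turn": 0, "jaw": 1},
  {"x": 0, "y": 0, "z": 0, "turn": 0, "jaw": 1},
  {"x": 0, "y": 0, "z": 0, "turn": 0, "jaw": 1},
])

```text
t: 13.92
tool_pos: [0.4894, -0.3014, 0.037]
tool_rot: [-1.093, 1.374, -1.375]
contact_force: [0.5, 0.3, -2.7]
opening: 0.0162
```

Request:
play_rows([
  {"x": 0, "y": 0, "z": -0.2, "turn": 0, "jaw": 1},
  {"x": 0, "y": 0, "z": -0.15, "turn": 0, "jaw": 1},
  {"x": 0, "y": 0, "z": 0, "turn": 0, "jaw": 1},
])

```text
t: 14.17
tool_pos: [0.4892, -0.3014, 0.0332]
tool_rot: [-1.093, 1.374, -1.375]
contact_force: [0.5, -0.4, -1.9]
opening: 0.0162
```

Request:
play_rows([
  {"x": 0, "y": 0, "z": -0.12, "turn": 0, "jaw": 1},
  {"x": 0, "y": 0, "z": 0, "turn": 0, "jaw": 1},
])

```text
t: 14.33
tool_pos: [0.4893, -0.3014, 0.0331]
tool_rot: [-1.093, 1.375, -1.374]
contact_force: [-4.0, 1.8, 4.3]
opening: 0.0164
```

Seated: the z force turned to +4 N at the original height of 33.1 mm. Releasing and rising.

Request:
play_rows([
  {"x": 0, "y": 0, "z": 0, "turn": 0, "jaw": 3},
  {"x": 0, "y": 0, "z": 0, "turn": 0, "jaw": 5},
  {"x": 0, "y": 0, "z": 0, "turn": 0, "jaw": 6},
  {"x": 0, "y": 0, "z": 0, "turn": 0, "jaw": 6},
  {"x": 0, "y": 0, "z": 3, "turn": 0, "jaw": 6},
  {"x": 0, "y": 0, "z": 4, "turn": 0, "jaw": 6},
  {"x": 0, "y": 0, "z": 4, "turn": 0, "jaw": 6},
  {"x": 0, "y": 0, "z": 4, "turn": 0, "jaw": 6},
])

```text
t: 15.0
tool_pos: [0.4886, -0.3009, 0.1829]
tool_rot: [-1.093, 1.375, -1.374]
contact_force: [0.3, 0.2, 0.0]
opening: 0.0601
```

```bash
python3 look.py w11; python3 axes.py
```

```text
15.0 [ 0.4886 -0.3009  0.1829] [-0.6816 -0.0333  1.7814  0.      1.3943 -0.4545] [0.2762 0.238  0.0488]
[[-0.2252 -0.0007  0.9743]
 [-0.9743  0.0006 -0.2252]
 [-0.0004 -1.     -0.0008]]
0.59
handle 804 mean [ 0.4971 -0.2724] rectc [ 0.4904 -0.3001] (0.09444035589694977, 0.01566126197576523) 77.04039764404297 pca deg from +y (ccw+) -12.715154371188847
nose 1252 mean [ 0.5121 -0.2025] rectc [ 0.5121 -0.2031] (0.06603944301605225, 0.010061630979180336) 77.64885711669922 pca deg from +y (ccw+) -12.304203393830198
0.73 6336
rest 7140 mean [ 0.4919 -0.2929] rectc [ 0.4896 -0.3022] (0.1255473643541336, 0.06735878437757492) 77.69093322753906 pca deg from +y (ccw+) -12.398234318432797
```

View pics/w11.png

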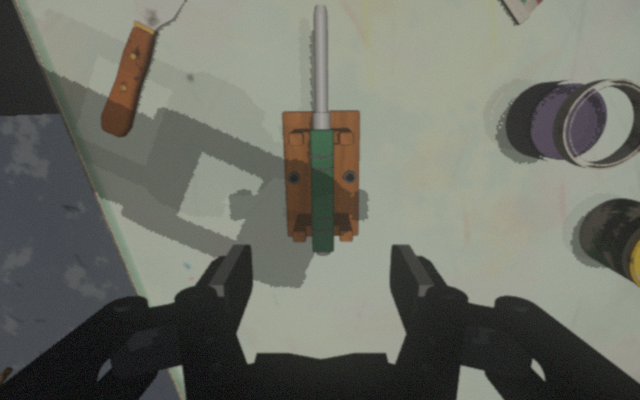

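The punch is back on the rest: handle at (0.4904, -0.3001), the same as at the start and level in both saddles. Next I view the rack from above, passing high over the stand.

Request:
play_rows([
  {"x": -0.3, "y": 2, "z": 3.5, "turn": 4, "jaw": 6},
  {"x": -0.3, "y": 2, "z": 3.5, "turn": 4, "jaw": 6},
  {"x": -0.3, "y": 4, "z": 1, "turn": 4, "jaw": 6},
  {"x": -0.3, "y": 4.1, "z": 0, "turn": 4, "jaw": 6},
  {"x": -0.3, "y": 4.1, "z": 0, "turn": 4, "jaw": 6},
  {"x": -0.3, "y": 4.1, "z": 0, "turn": 3.4, "jaw": 6},
  {"x": 0, "y": 4.1, "z": 0, "turn": 0, "jaw": 6},
  {"x": 0, "y": 4.1, "z": 0, "turn": 0, "jaw": 6},
])

```text
t: 15.87
tool_pos: [0.4696, -0.0143, 0.2591]
tool_rot: [-1.291, 1.078, -1.073]
contact_force: [1.2, 0.5, 0.2]
opening: 0.0599
```

Request:
play_rows([
  {"x": 0, "y": 4.1, "z": 0, "turn": 0, "jaw": 6},
  {"x": 0, "y": 4.1, "z": 0, "turn": 0, "jaw": 6},
  {"x": 0, "y": 4.1, "z": 0, "turn": 0, "jaw": 6},
  {"x": 0, "y": 4.1, "z": 0, "turn": 0, "jaw": 6},
  {"x": 0, "y": 4.1, "z": 0, "turn": 0, "jaw": 6},
  {"x": 0, "y": 4.1, "z": 0, "turn": 0, "jaw": 6},
  {"x": 0, "y": 4.1, "z": 0, "turn": 0, "jaw": 6},
  {"x": 0, "y": 0, "z": 0, "turn": 0, "jaw": 6},
])

```text
t: 16.53
tool_pos: [0.4689, 0.2762, 0.2585]
tool_rot: [-1.295, 1.074, -1.066]
contact_force: [-0.1, -0.6, 0.2]
opening: 0.0601
```

Request:
play_rows([
  {"x": 0, "y": 0, "z": 0, "turn": 0, "jaw": 6},
  {"x": 0, "y": 0, "z": 0, "turn": 0, "jaw": 6},
])

```text
t: 16.7
tool_pos: [0.4703, 0.2704, 0.2594]
tool_rot: [-1.293, 1.076, -1.074]
contact_force: [0.3, -0.5, 0.1]
opening: 0.06
```

```bash
python3 look.py w12 wash_rack slot_mouth
```

```text
16.7 [0.4703 0.2704 0.2594] [ 0.3849 -0.158   1.7692 -0.0005  1.5343  0.203 ] [ 0.2959 -0.5397  0.1103]
[[ 0.1809 -0.0034  0.9835]
 [-0.9835 -0.0019  0.1809]
 [ 0.0013 -1.     -0.0037]]
wash_rack [329.1 112.9] 0.96 [0.4696 0.3273 0.    ]
slot_mouth [331.7 111.8] 0.79 [0.4703 0.3302 0.06  ]
```

View pics/w12.png

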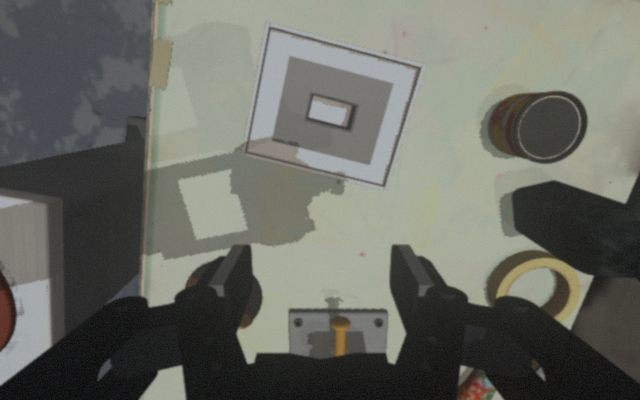

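The rack is fully visible: tray corners at (268,24), (422,67), (385,187), (246,153); slot at (330,111); stand and pin also visible. Measuring its pose.

```bash
cat > rack.py <<'E'
from h import *
np.set_printoptions(precision=4,suppress=True)
snap('wrist','w13')
im=C['wrist']['img'];g=cv2.cvtColor(im,cv2.COLOR_RGB2GRAY)
cv2.imwrite('pics/w13z.png',cv2.resize(im[10:200,235:435,::-1],None,fx=3.15,fy=3.15,interpolation=cv2.INTER_CUBIC))
ang=lambda v:np.degrees(np.arctan2(v[1],v[0]))
for name,z,ps,win in [('tray',.018,[(268,24),(422,67),(385,187),(246,153)],6),('block',.06,[(288,56),(392,83),(372,165),(269,137)],5),('slot',.06,[(310,92),(355,104),(350,129),(305,118)],3)]:
    a=np.array(ps,np.float32).reshape(-1,1,2)
    q=cv2.cornerSubPix(g,a,(win,win),(-1,-1),(3,60,.01)).reshape(-1,2)
    P=np.array([atz('wrist',x,z)[:2] for x in q])
    print(name,q.tolist(),'\n x edges',ang(P[1]-P[0]),ang(P[2]-P[3]),'y',ang(P[0]-P[3])-90,ang(P[1]-P[2])-90,'len',np.linalg.norm(P[1]-P[0]),np.linalg.norm(P[2]-P[3]),np.linalg.norm(P[0]-P[3]),np.linalg.norm(P[1]-P[2]),'c',P.mean(0))
E
python3 rack.py
```

```text
tray [[267.7563781738281, 26.491273880004883], [418.4139709472656, 66.33515930175781], [382.12335205078125, 184.7845458984375], [246.0, 153.0]] 
 x edges -3.478501325305684 -3.1061072103676293 y -2.7201154296985806 -3.871058809081333 len 0.16006652805992788 0.15743103564503383 0.1317192752203847 0.13068758775377662 c [0.47   0.3293]
block [[287.8153381347656, 54.613765716552734], [391.33929443359375, 82.18871307373047], [367.9827575683594, 163.21580505371094], [269.9385681152344, 137.42733764648438]] 
 x edges -3.7898215208359844 -4.506235591041831 y -4.229080609512081 -3.7693912048328713 len 0.09961026471400782 0.10024371914465652 0.07792230952223002 0.07917341778994166 c [0.4695 0.3301]
slot [[312.77288818359375, 93.53809356689453], [356.1395568847656, 103.28799438476562], [349.0498962402344, 129.5966033935547], [306.8834228515625, 115.79019927978516]] 
 x edges -1.9432093983912846 -7.511359517733597 y -5.571811368133851 -3.9354823567844335 len 0.04228020215023148 0.04294716409831943 0.021323582958586017 0.025463375091421655 c [0.4712 0.3304]
```

View pics/w13z.png

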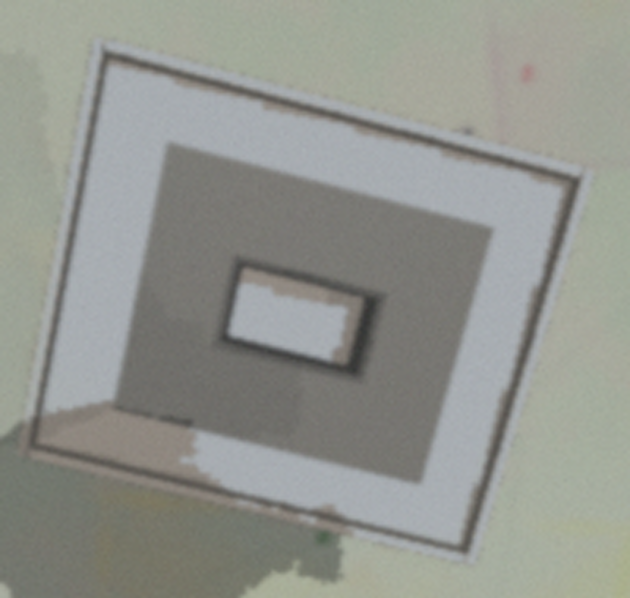

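Rack yaw is -4.0° with its slot at (0.470, 0.330), and several estimates agree. Now to the roller; I'll hover above the brass end and check.

Request:
play_rows([
  {"x": 1, "y": -3.5, "z": 0, "turn": 0, "jaw": 6},
  {"x": 1, "y": -3.5, "z": 0, "turn": 0, "jaw": 6},
  {"x": 1, "y": -3.5, "z": 0, "turn": 0, "jaw": 6},
  {"x": 1, "y": -3.5, "z": 0, "turn": 0, "jaw": 6},
  {"x": 1, "y": -3.5, "z": 0, "turn": 0, "jaw": 6},
  {"x": 1, "y": -3.5, "z": 0, "turn": 0, "jaw": 6},
  {"x": 0.7, "y": -3, "z": -1, "turn": 0, "jaw": 6},
  {"x": 0, "y": 0, "z": -3, "turn": 0, "jaw": 6},
])

```text
t: 17.57
tool_pos: [0.5418, 0.0247, 0.227]
tool_rot: [-1.281, 1.07, -1.088]
contact_force: [1.1, 1.4, 0.2]
opening: 0.0602
```

Request:
play_rows([
  {"x": 0, "y": 0, "z": 0, "turn": 0, "jaw": 6},
  {"x": 0, "y": 0, "z": 0, "turn": 0, "jaw": 6},
  {"x": 0, "y": 0, "z": 0, "turn": 0, "jaw": 6},
])

```text
t: 17.82
tool_pos: [0.538, 0.0309, 0.2224]
tool_rot: [-1.289, 1.074, -1.075]
contact_force: [0.6, 0.3, -0.3]
opening: 0.0596
```

```bash
python3 look.py w14 roller_grip
```

```text
17.8167 [0.538  0.0309 0.2224] [-0.081  -0.1489  1.8225  0.0002  1.4676 -0.2622] [ 0.6095  0.3417 -0.3447]
[[ 0.1802  0.0005  0.9836]
 [-0.9836  0.0002  0.1802]
 [-0.0001 -1.      0.0006]]
roller_grip [318.9 226.8] 0.58 [0.5383 0.0293 0.176 ]
```

View pics/w14.png

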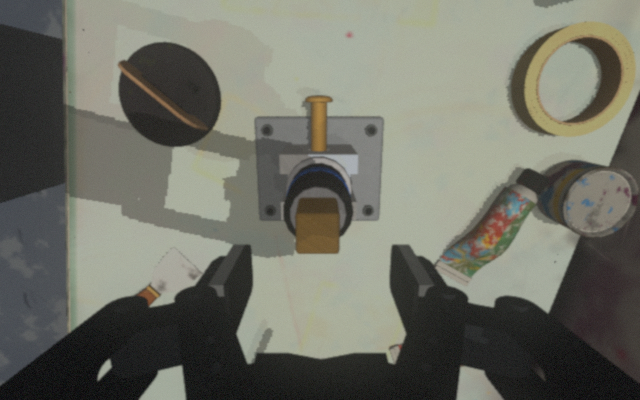

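The brass end at (317,230) is square and centred between the fingers. Lowering 62 mm and gripping.

Request:
play_rows([
  {"x": 0, "y": -0.15, "z": -2, "turn": 0, "jaw": 6},
  {"x": 0, "y": 0, "z": -2.5, "turn": 0, "jaw": 6},
  {"x": 0, "y": 0, "z": -1.7, "turn": 0, "jaw": 6},
  {"x": 0, "y": 0, "z": 0, "turn": 0, "jaw": 6},
  {"x": 0, "y": 0, "z": 0, "turn": 0, "jaw": 6},
])

```text
t: 18.33
tool_pos: [0.5379, 0.03, 0.16]
tool_rot: [-1.29, 1.074, -1.073]
contact_force: [0.4, -0.9, 0.9]
opening: 0.0598
```

Request:
play_rows([
  {"x": 0, "y": 0, "z": 0, "turn": 0, "jaw": 1.5},
  {"x": 0, "y": 0, "z": 0, "turn": 0, "jaw": 1.5},
  {"x": 0, "y": 0, "z": 0, "turn": 0, "jaw": 1.5},
  {"x": 0, "y": 0, "z": 0, "turn": 0, "jaw": 1.5},
  {"x": 0, "y": 0, "z": 0, "turn": 0, "jaw": 1.5},
  {"x": 0, "y": 0, "z": 0, "turn": 0, "jaw": 1.5},
], squeeze=80)

```text
t: 18.83
tool_pos: [0.5383, 0.0291, 0.1618]
tool_rot: [-1.29, 1.074, -1.075]
contact_force: [-4.4, -0.5, 5.9]
opening: 0.0229
```

Gripped, opening about 23 mm. A test lift of 1 cm.

Request:
play_rows([
  {"x": 0, "y": 0, "z": 0.4, "turn": 0, "jaw": 1.5},
  {"x": 0, "y": 0, "z": 0.6, "turn": 0, "jaw": 1.5},
  {"x": 0, "y": 0, "z": 0, "turn": 0, "jaw": 1.5},
])

```text
t: 19.08
tool_pos: [0.5383, 0.0293, 0.1703]
tool_rot: [-1.289, 1.074, -1.075]
contact_force: [1.2, 0.3, -5.4]
opening: 0.0225
```

Only the roller's weight shows (-5.4 N), so the tang is free. Lift clear and carry to the rack.

Request:
play_rows([
  {"x": 0, "y": 0, "z": 2.5, "turn": 0, "jaw": 1.5},
  {"x": 0, "y": 0, "z": 3, "turn": 0, "jaw": 1.5},
  {"x": 0, "y": 0, "z": 2, "turn": 0, "jaw": 1.5},
  {"x": 0, "y": 0, "z": 0, "turn": 0, "jaw": 1.5},
  {"x": -0.6, "y": 2.5, "z": 0, "turn": 0, "jaw": 1.5},
  {"x": -0.7, "y": 3, "z": 0, "turn": -3, "jaw": 1.5},
  {"x": -0.7, "y": 3, "z": 0, "turn": -3, "jaw": 1.5},
  {"x": -0.7, "y": 3, "z": 0, "turn": -3, "jaw": 1.5},
])

```text
t: 19.75
tool_pos: [0.5097, 0.1452, 0.2421]
tool_rot: [-1.221, 1.196, -1.193]
contact_force: [0.7, -0.5, -6.1]
opening: 0.0225
```

Request:
play_rows([
  {"x": -0.7, "y": 3, "z": 0, "turn": -3, "jaw": 1.5},
  {"x": -0.7, "y": 3, "z": 0, "turn": -2.3, "jaw": 1.5},
  {"x": -0.7, "y": 3, "z": 0, "turn": 0, "jaw": 1.5},
  {"x": -0.7, "y": 3, "z": 0, "turn": 0, "jaw": 1.5},
  {"x": -0.7, "y": 3, "z": 0, "turn": 0, "jaw": 1.5},
  {"x": -0.6, "y": 2.5, "z": 0, "turn": 0, "jaw": 1.5},
  {"x": 0, "y": 1, "z": 0, "turn": 0, "jaw": 1.5},
  {"x": 0, "y": 0, "z": 0, "turn": 0, "jaw": 1.5},
])

```text
t: 20.42
tool_pos: [0.4688, 0.3309, 0.2423]
tool_rot: [-1.18, 1.258, -1.256]
contact_force: [-0.1, -0.6, -5.4]
opening: 0.0228
```

Request:
play_rows([
  {"x": 0, "y": 0, "z": 0, "turn": 0, "jaw": 1.5},
  {"x": 0, "y": 0, "z": 0, "turn": 0, "jaw": 1.5},
])

```text
t: 20.58
tool_pos: [0.47, 0.3282, 0.2434]
tool_rot: [-1.178, 1.26, -1.26]
contact_force: [-0.6, -0.2, -6.0]
opening: 0.0226
```

```bash
python3 look.py w15
```

```text
20.5833 [0.47   0.3282 0.2434] [ 0.4802 -0.0756  1.7201 -0.0007  1.4991  0.5493] [-0.6258 -0.1629 -5.9508]
[[-0.069  -0.0014  0.9976]
 [-0.9976 -0.0016 -0.069 ]
 [ 0.0017 -1.     -0.0013]]
```

View pics/w15.png

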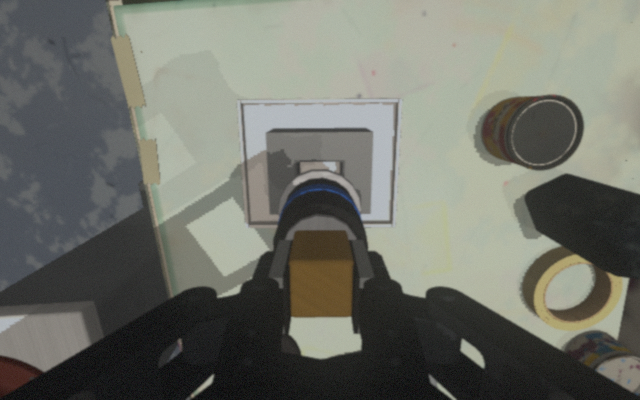

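The tool is square to the rack (yaw -3.95°), with the slot just visible at (320,165) behind the collar. I'll shift 2 mm in y, lower until the tang bottom is 10 mm above the block, and look from the fixed cameras.

Request:
play_rows([
  {"x": 0, "y": 0.18, "z": -1.5, "turn": 0, "jaw": 1.5},
  {"x": 0, "y": 0, "z": -2, "turn": 0, "jaw": 1.5},
  {"x": 0, "y": 0, "z": -0.9, "turn": 0, "jaw": 1.5},
  {"x": 0, "y": 0, "z": 0, "turn": 0, "jaw": 1.5},
  {"x": 0, "y": 0, "z": 0, "turn": 0, "jaw": 1.5},
  {"x": 0, "y": 0, "z": 0, "turn": 0, "jaw": 1.5},
])

```text
t: 21.13
tool_pos: [0.4707, 0.331, 0.2017]
tool_rot: [-1.174, 1.259, -1.26]
contact_force: [0.4, 0.9, -5.8]
opening: 0.0225
```

```bash
cat > ov2.py <<'E'
from h import *
import sys
from scipy.spatial.transform import Rotation as R
def box(x0,x1,y0,y1,z0,z1):
    V=[(x,y,z) for x in(x0,x1) for y in (y0,y1) for z in (z0,z1)]
    return [(p,q) for i,p in enumerate(V) for q in V[i+1:] if sum(s!=t for s,t in zip(p,q))==1]
def mk(c,d,z0=0):
    a=np.radians(d);return lambda x,y,z:[c[0]+x*np.cos(a)-y*np.sin(a),c[1]+x*np.sin(a)+y*np.cos(a),z+z0]
for n in ['scene','side']:
    snap(n);o=ctrl.get_obs();p=o['tool_pos'];print(p)
    rk=mk((.470,.330),-4);ro=mk(p[:2],-4,p[2]-.0768)
    x,y=proj(n,rk(0,0,.1)).astype(int);b=(x-40,y-32);f=10
    im=cv2.resize(C[n]['img'][:,:,::-1][b[1]:b[1]+60,b[0]:b[0]+80],None,fx=f,fy=f,interpolation=cv2.INTER_CUBIC)
    P=lambda X:tuple(int(v) for v in (proj(n,X)-b+.5)*f)
    for w,bb,col in ((rk,(-.05,.05,-.04,.04,.018,.06),(0,0,255)),(rk,(-.022,.022,-.012,.012,.06,.0601),(0,255,255)),(ro,(-.02,.02,-.01,.01,-.052,0),(0,255,0))):
        for e in box(*bb): cv2.line(im,P(w(*e[0])),P(w(*e[1])),col,1)
    cv2.imwrite(f'pics/ov2_{n}{sys.argv[1]}.png',im)
E
python3 ov2.py a
```

```text
[0.4708639  0.33120213 0.20217451]
[0.47088044 0.33131391 0.20228079]
```

View pics/ov2_scenea.png

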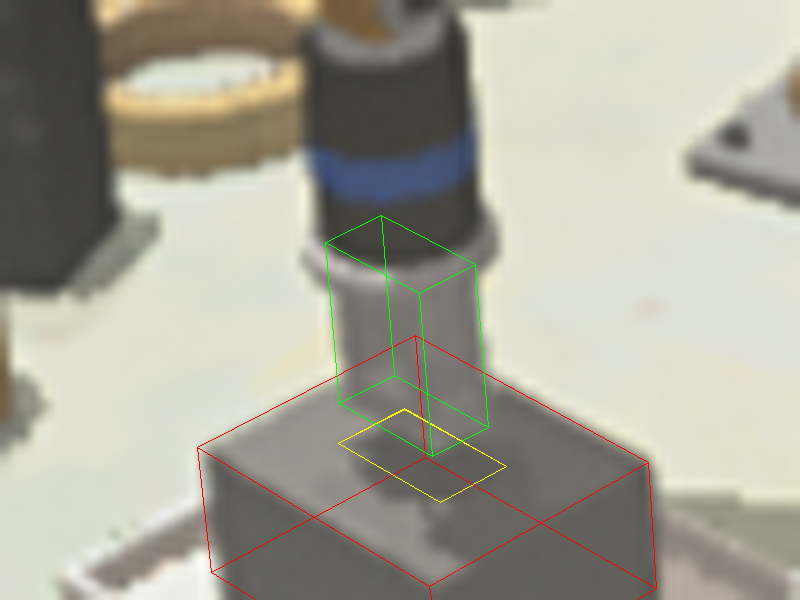

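View pics/ov2_sidea.png

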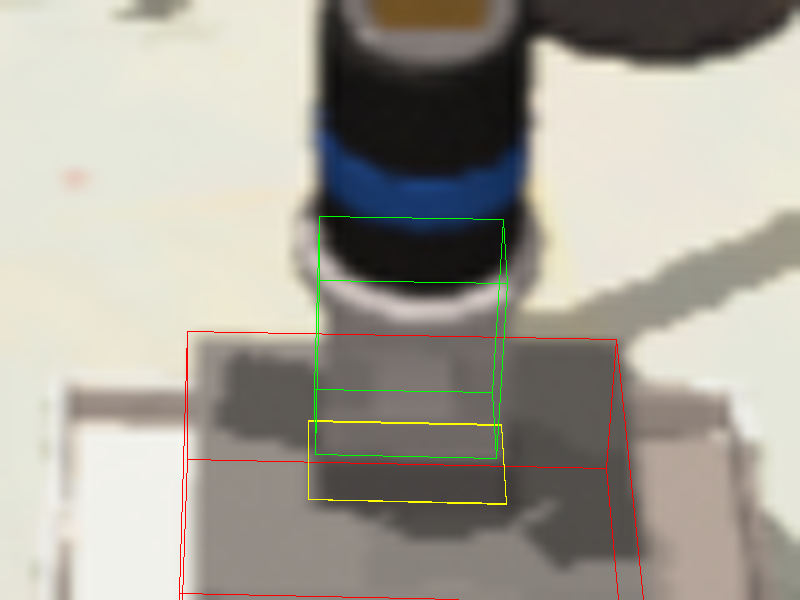

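Relative to the block outline, the tang sits about 1 mm too far in +x. I'll shift -1.5 mm in x and -0.8 mm in y, then lower until the tang is just entering and check forces.

Request:
play_rows([
  {"x": -0.15, "y": -0.08, "z": 0, "turn": 0, "jaw": 1.5},
  {"x": 0, "y": 0, "z": -0.7, "turn": 0, "jaw": 1.5},
  {"x": 0, "y": 0, "z": -0.6, "turn": 0, "jaw": 1.5},
  {"x": 0, "y": 0, "z": 0, "turn": 0, "jaw": 1.5},
  {"x": 0, "y": 0, "z": 0, "turn": 0, "jaw": 1.5},
])

```text
t: 21.65
tool_pos: [0.4681, 0.33, 0.1865]
tool_rot: [-1.178, 1.26, -1.259]
contact_force: [-0.6, 0.3, -4.7]
opening: 0.0229
```

The tang bottom is about 2 mm below the mouth with no contact force. Continuing down.

Request:
play_rows([
  {"x": 0.07, "y": 0, "z": -0.5, "turn": 0, "jaw": 1.5},
  {"x": 0, "y": 0, "z": -0.5, "turn": 0, "jaw": 1.5},
  {"x": 0, "y": 0, "z": 0, "turn": 0, "jaw": 1.5},
])

```text
t: 21.9
tool_pos: [0.4685, 0.3299, 0.1759]
tool_rot: [-1.179, 1.261, -1.259]
contact_force: [0.2, 0.1, -5.8]
opening: 0.0229
```

```bash
python3 ov2.py b
```

```text
[0.46857495 0.32998091 0.17637923]
[0.46888704 0.33011952 0.17695697]
```

View pics/ov2_sideb.png

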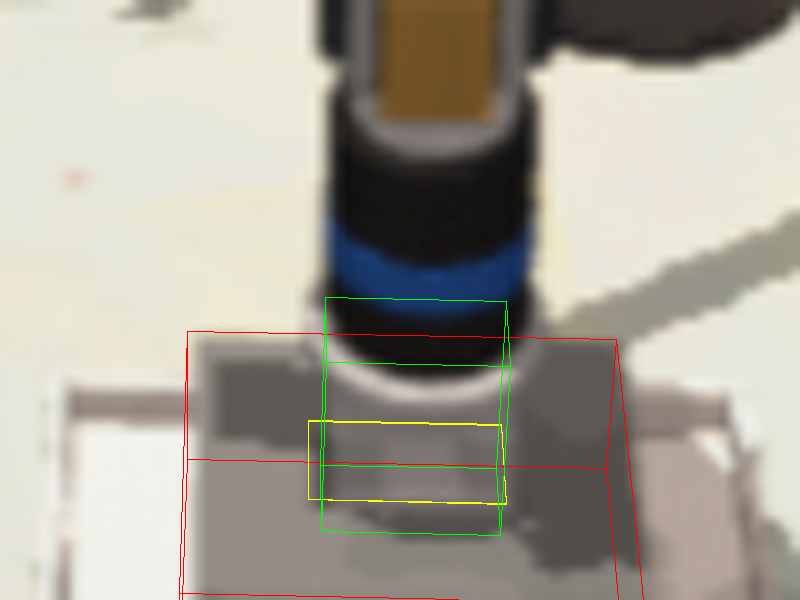

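The tang is in the slot and force-free. Lowering further.

Request:
play_rows([
  {"x": 0, "y": 0, "z": -0.7, "turn": 0, "jaw": 1.5},
  {"x": 0, "y": 0, "z": -0.7, "turn": 0, "jaw": 1.5},
  {"x": 0, "y": 0, "z": -0.7, "turn": 0, "jaw": 1.5},
  {"x": 0, "y": 0, "z": -0.7, "turn": 0, "jaw": 1.5},
  {"x": 0, "y": 0, "z": 0, "turn": 0, "jaw": 1.5},
])

```text
t: 22.42
tool_pos: [0.4682, 0.3296, 0.1469]
tool_rot: [-1.18, 1.26, -1.259]
contact_force: [1.0, -0.5, -6.0]
opening: 0.0225
```

Request:
play_rows([
  {"x": 0, "y": 0, "z": -0.4, "turn": 0, "jaw": 1.5},
  {"x": 0, "y": 0, "z": -0.4, "turn": 0, "jaw": 1.5},
  {"x": 0, "y": 0, "z": 0, "turn": 0, "jaw": 1.5},
])

```text
t: 22.67
tool_pos: [0.4688, 0.3301, 0.1406]
tool_rot: [-1.178, 1.26, -1.259]
contact_force: [-0.4, 0.0, -5.4]
opening: 0.0228
```

Request:
play_rows([
  {"x": 0, "y": 0, "z": -0.25, "turn": 0, "jaw": 1.5},
  {"x": 0, "y": 0, "z": -0.15, "turn": 0, "jaw": 1.5},
  {"x": 0, "y": 0, "z": 0, "turn": 0, "jaw": 1.5},
  {"x": 0, "y": 0, "z": 0, "turn": 0, "jaw": 1.5},
])

```text
t: 23.0
tool_pos: [0.4692, 0.3303, 0.1376]
tool_rot: [-1.176, 1.259, -1.259]
contact_force: [0.0, 0.4, -5.3]
opening: 0.0228
```

Request:
play_rows([
  {"x": 0, "y": 0, "z": -0.15, "turn": 0, "jaw": 1.5},
  {"x": 0, "y": 0, "z": -0.1, "turn": 0, "jaw": 1.5},
  {"x": 0, "y": 0, "z": 0, "turn": 0, "jaw": 1.5},
])

```text
t: 23.25
tool_pos: [0.4696, 0.3306, 0.137]
tool_rot: [-1.175, 1.259, -1.259]
contact_force: [-3.8, -2.3, 5.7]
opening: 0.0225
```

Seated: the z force reversed to +5.7 N at TCP z 0.137, where 0.1368 was predicted. Releasing and rising.

Request:
play_rows([
  {"x": 0, "y": 0, "z": 0, "turn": 0, "jaw": 3},
  {"x": 0, "y": 0, "z": 0, "turn": 0, "jaw": 4.5},
  {"x": 0, "y": 0, "z": 0, "turn": 0, "jaw": 6},
  {"x": 0, "y": 0, "z": 0, "turn": 0, "jaw": 6},
  {"x": 0, "y": 0, "z": 2, "turn": 0, "jaw": 6},
  {"x": 0, "y": 0, "z": 4, "turn": 0, "jaw": 6},
  {"x": 0, "y": 0, "z": 4, "turn": 0, "jaw": 6},
  {"x": 0, "y": -2, "z": 3, "turn": 0, "jaw": 6},
])

```text
t: 23.92
tool_pos: [0.4697, 0.3122, 0.2684]
tool_rot: [-1.173, 1.257, -1.257]
contact_force: [0.5, 0.8, 0.5]
opening: 0.0601
```

Request:
play_rows([
  {"x": 0, "y": -4, "z": 0, "turn": 0, "jaw": 6},
  {"x": 0, "y": -4, "z": 0, "turn": 0, "jaw": 6},
  {"x": 0, "y": 0, "z": 0, "turn": 0, "jaw": 6},
  {"x": 0, "y": 0, "z": 0, "turn": 0, "jaw": 6},
])

```text
t: 24.25
tool_pos: [0.4696, 0.2289, 0.2655]
tool_rot: [-1.173, 1.261, -1.262]
contact_force: [-1.5, 0.6, -0.9]
opening: 0.06
```

```bash
python3 look.py w20; python3 - <<'E'
from h import *
for n in ['scene','side']:
    snap(n)
    im=C[n]['img'][:,:,::-1]
    a=(im[150:310,200:440] if n=='scene' else im[140:350,200:420])
    cv2.imwrite(f'pics/{n}f.png',cv2.resize(a,None,fx=3.3 if n=='scene' else 2.8,fy=3.3 if n=='scene' else 2.8,interpolation=cv2.INTER_CUBIC)[:590])
    # collar height check
    for z,lab in ((.06,'home'),):
        print(n,'collar underside centre',proj(n,[.4695,.3305,.06]),'top brass',proj(n,[.4695,.3305,.166]),pp(n,'roller_grip'),'grip exp',proj(n,[.4695,.3305,.151]))
    for q,w in (('tin',(.6792,.3607,0)),('jar',(.7016,-.2843,0)),('baren',(.382,.0785,0))):
        print(q,pp(n,q))
E
```

```text
24.25 [0.4696 0.2289 0.2655] [ 0.3109 -0.2146  1.8083  0.0002  1.5466  0.3823] [-1.4908  0.5786 -0.8515]
[[-0.0713  0.0013  0.9975]
 [-0.9975  0.0006 -0.0713]
 [-0.0007 -1.      0.0012]]
scene collar underside centre [274.70886837 261.15178199] top brass [271.97460835 227.86811942] (array([269.3, 232.2]), 0.94) grip exp [272.37402046 232.73009232]
tin (array([222. , 259.1]), 0.66)
jar (array([348.7, 186. ]), 0.71)
baren (array([354.3, 253.1]), 0.84)
side collar underside centre [349.37487758 297.87431101] top brass [350.98711237 261.83007426] (array([352.8, 268.1]), 0.66) grip exp [350.74556447 267.23028631]
tin (array([259.3, 330.9]), 0.82)
jar (array([268.2, 188.1]), 0.94)
baren (array([326.9, 183.1]), 0.74)
```

View pics/w20.png

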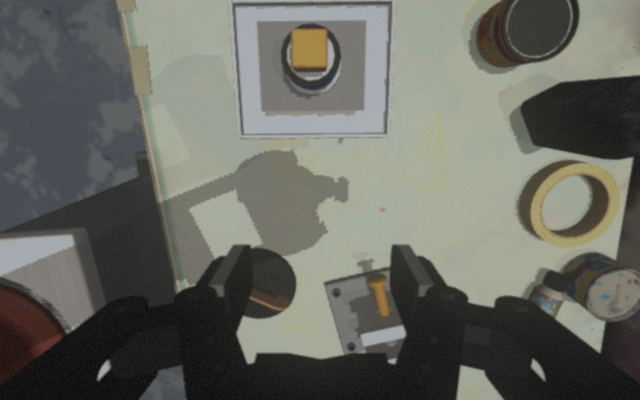

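View pics/scenef.png

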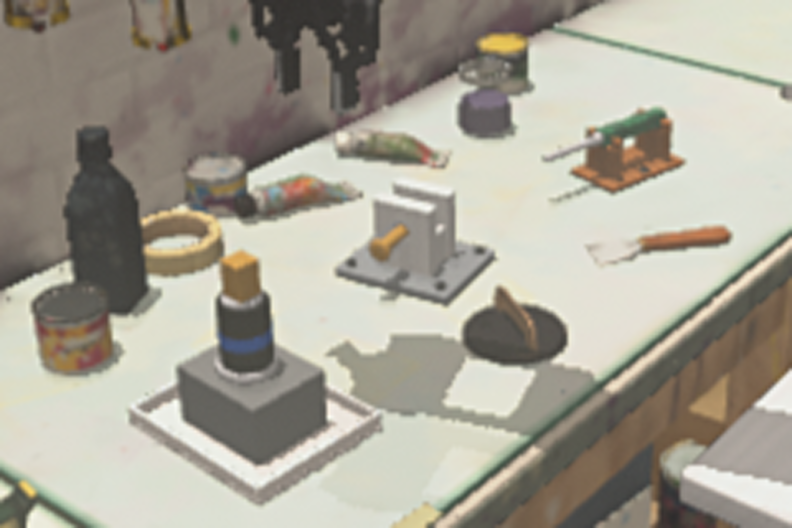

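View pics/sidef.png

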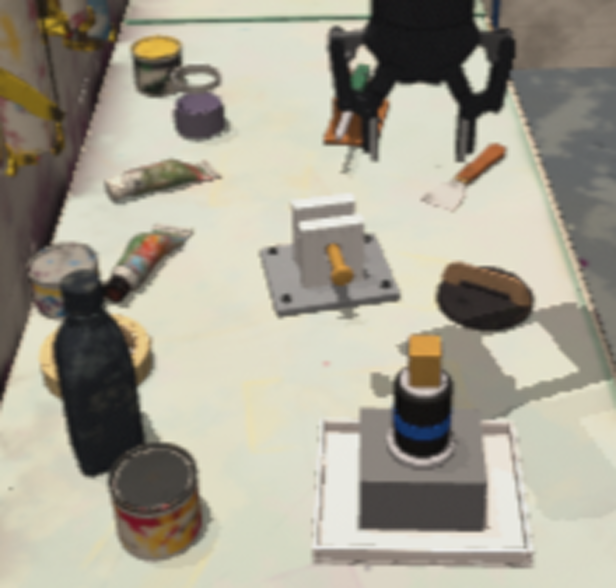

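All as wanted: the collar sits flush on the block, the punch lies on its rest, and the tin, jar and baren are in the same image positions as before. The one odd reading, the baren at (327,183) in the side view, is a false detection; the picture shows it unmoved. Handing in.

```bash
python3 -c "
from station import finish_job
print(finish_job())"
```

```text
the job is handed in; nothing more can be done
None
```

I drove the pin out with the punch and laid the punch back on its rest. The roller then went into the wash-up rack with its tang fully home. I handed the job in at about 25 s of the 67 s allowed; the interface gives no verdict.

- **Pin:** It moved at about 9 N, pushed from the side opposite its head and touched only by the punch. Tip depth put its travel at about 42 mm, past the 34 mm needed, and the pictures show the head at or beyond the 40 mm mark. It stayed out after the punch was withdrawn, and the roller lifted showing only its own weight.
- **Punch:** It lies in both saddles with the handle centre at (0.490, -0.300), as it was at the start.
- **Roller:** The tang slid in without side force. It seated at a tool height of 137.0 mm (136.8 mm predicted), and the last pictures show the collar flat on the block.
- **Tin, jar and baren:** They look unmoved in the final pictures.

**Failed or disagreeing checks:**
- My first two move calls were rejected, seemingly because each row needs every field. That cost no motion.
- Judging the punch's tilt from its width in the wrist camera was too noisy, so I used the scene camera instead.
- In the final check, the network placed the baren over the punch rest in the side view. I took that as a false detection, because the picture shows the baren in its original place.
- The fixed cameras disagreed with the wrist camera by about 1–3 mm. I corrected the roller's position by about 1.5 mm before inserting it.

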